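# Load the headplate blanks into the seasoning cassette

## Task

Swing the cassette's red keeper bar fully open, then draw every guitar headplate blank up out of the wooden drying rack and slide each one upright and fully home into a slot of the grey cassette, never tipping one over. Stand the humidity canister in the cassette's tray, and only when all of that is loaded swing the keeper bar fully shut over the blanks. Leave the other things on the bench where they are.

Things in the scene. Friction and masses are not known exactly. Their poses are not given: they have to be found in the camera images.
- rack: Pale wooden drying rack, fixed: a block 180 (own x) x 118 (own y) x 52 mm high, origin at the centre of its underside. Four straight vertical-walled slots run along its y, side by side along its x at -63, -21, +21, +63 mm; each is 14 mm wide, 106 mm long, its floor 12 mm above the origin, open above.
- blank1_c (a point): Headplate blank, dark red-brown rosewood with pale stripes: an upright flat wooden slab 10 mm thick (own x) x 100 mm wide (own y) x 110 mm tall (own z), about 0.1 kg; the point is its centre, 55 mm above its lower edge. Starts standing in one of the rack's slots (centre 67 mm above the rack's origin), its upper 70 mm free. Two to four blanks are present; an absent one reads None.
- blank2_c (a point): Headplate blank, black ebony with pale stripes: an upright flat wooden slab 10 mm thick (own x) x 100 mm wide (own y) x 110 mm tall (own z), about 0.1 kg; the point is its centre, 55 mm above its lower edge. Starts standing in one of the rack's slots (centre 67 mm above the rack's origin), its upper 70 mm free. Two to four blanks are present; an absent one reads None.
- blank3_c (a point): Headplate blank, red mahogany with black stripes: an upright flat wooden slab 10 mm thick (own x) x 100 mm wide (own y) x 110 mm tall (own z), about 0.1 kg; the point is its centre, 55 mm above its lower edge. Starts standing in one of the rack's slots (centre 67 mm above the rack's origin), its upper 70 mm free. Two to four blanks are present; an absent one reads None.
- blank4_c (a point): Headplate blank, pale maple with dark stripes: an upright flat wooden slab 10 mm thick (own x) x 100 mm wide (own y) x 110 mm tall (own z), about 0.1 kg; the point is its centre, 55 mm above its lower edge. Starts standing in one of the rack's slots (centre 67 mm above the rack's origin), its upper 70 mm free. Two to four blanks are present; an absent one reads None.
- cassette: Seasoning cassette, fixed: a grey plastic block with aluminium ends, 180 (own x) x 118 (own y) x 52 mm high, origin at the centre of its underside; four tight slots along its y (see slot1..4), an open square aluminium tray on its -y side, and a red keeper bar above. Its +x, +y corner carries a post 24 mm square and 126 mm high (centre x +102, y +50 mm). A blank that is fully home has its centre 67 mm and its upper edge 122 mm above the origin.
- slot1 (a point): Centre of the floor of cassette slot 1, 12 mm above the cassette's underside, axes as the cassette's. The slot is 12 mm wide (x), 106 mm long (y) and 40 mm deep, its long upper edges rounded to 5 mm radius as a lead-in. Any blank fits any slot, one to a slot, either way round; all are empty at the start.
- slot2 (a point): Centre of the floor of cassette slot 2, 12 mm above the cassette's underside, axes as the cassette's. The slot is 12 mm wide (x), 106 mm long (y) and 40 mm deep, its long upper edges rounded to 5 mm radius as a lead-in. Any blank fits any slot, one to a slot, either way round; all are empty at the start.
- slot3 (a point): Centre of the floor of cassette slot 3, 12 mm above the cassette's underside, axes as the cassette's. The slot is 12 mm wide (x), 106 mm long (y) and 40 mm deep, its long upper edges rounded to 5 mm radius as a lead-in. Any blank fits any slot, one to a slot, either way round; all are empty at the start.
- slot4 (a point): Centre of the floor of cassette slot 4, 12 mm above the cassette's underside, axes as the cassette's. The slot is 12 mm wide (x), 106 mm long (y) and 40 mm deep, its long upper edges rounded to 5 mm radius as a lead-in. Any blank fits any slot, one to a slot, either way round; all are empty at the start.
- tray (a point): Centre of the inner floor of the cassette's canister tray, 5 mm above the cassette's underside, axes as the cassette's; inside 84 x 84 mm, walls 5 mm thick, rim 28 mm above the cassette's underside.
- keeper (a joint): Angle of the red keeper bar about its upright pivot, rad: 0 = closed, lying along the cassette over all the slots (42 mm to the +y side of their middle); it grows, clockwise seen from above, as the free end swings out to the +y side of the cassette, up to its stop at 1.1 = fully open. Light friction holds it where it is left (under 1 N at the pin). It starts closed or nearly so.
- keeper_pivot (a point): Pivot of the keeper bar, at the bar's mid-height, 134 mm above the cassette's underside at x +100, y +42 mm of the cassette. The bar is 14 mm wide and 10 mm thick: underside 129 mm, top 139 mm above the cassette's underside, so it passes 7 mm over blanks that are fully home. Closed, it points from the pivot to the cassette's -x.
- keeper_pin (a point): Black upright grip pin on the bar's free end, 16 mm in diameter, 40 mm tall above the bar (139 to 179 mm); the point is 20 mm below its top, 172 mm from the pivot's axis. It can be pinched or pushed.
- canister_c (a point): White humidity canister, upright: body 60 mm in diameter and 56 mm high, with a blue round knob on top 26 mm in diameter and 36 mm tall (92 mm in all), 0.18 kg; the point is on its axis, 46 mm above its underside. Starts on the table.
- sander: Bystander: cork sanding block 90 x 50 x 35 mm; the point is its own origin, at or near its underside. Leave alone.
- glue: Bystander: glue bottle, 52 mm in diameter, 120 mm tall; the point is its own origin, at or near its underside. Leave alone.
- driver: Bystander: screwdriver lying on the table; the point is its own origin, at or near its underside. Leave alone.
- lacquer: Bystander: amber lacquer jar, 70 mm in diameter, 85 mm tall; the point is its own origin, at or near its underside. Leave alone.
- bridge: Bystander: black guitar bridge 170 x 30 x 12 mm; the point is its own origin, at or near its underside. Leave alone.
- mug: Bystander: blue mug, 76 mm in diameter, 90 mm tall; the point is its own origin, at or near its underside. Leave alone.
- offcut: Bystander: wooden offcut 120 x 40 x 20 mm; the point is its own origin, at or near its underside. Leave alone.

How it is judged:
On the way, in this order (a step that is already met when the one before it is completed fails the run):
1. the keeper bar is swung open (beyond 0.9 rad) (value of joint keeper above 0.9 rad), for 0.2 s.
2. with the bar still clear of the slots (beyond 0.7 rad), every blank present is fully home in a cassette slot and let go, and the canister stands in the tray (z of blank1_c in the frame of cassette between 0.06 and 0.0715 m and y of blank1_c in the frame of cassette between -0.006 and 0.006 m and x of blank1_c in the frame of cassette between -0.07 and 0.07 m and angle between the x axis of each of blank1_c, blank2_c, blank3_c, blank4_c and the x axis of cassette, either way round below 0.1 rad and angle between each of blank1_c, blank2_c, blank3_c, blank4_c's own z axis and vertical below 0.1 rad and contact force between each of blank1, blank2, blank3, blank4 and the fingers below 0.1 N and z of blank2_c in the frame of cassette between 0.06 and 0.0715 m and y of blank2_c in the frame of cassette between -0.006 and 0.006 m and x of blank2_c in the frame of cassette between -0.07 and 0.07 m and z of blank3_c in the frame of cassette between 0.06 and 0.0715 m and y of blank3_c in the frame of cassette between -0.006 and 0.006 m and x of blank3_c in the frame of cassette between -0.07 and 0.07 m and z of blank4_c in the frame of cassette between 0.06 and 0.0715 m and y of blank4_c in the frame of cassette between -0.006 and 0.006 m and x of blank4_c in the frame of cassette between -0.07 and 0.07 m and x of canister_c in the frame of tray between -0.016 and 0.016 m and y of canister_c in the frame of tray between -0.016 and 0.016 m and z of canister_c in the frame of tray between 0.04 and 0.052 m and angle between canister_c's own z axis and vertical below 0.15 rad and value of joint keeper above 0.7 rad), for 0.2 s.
At the end, for the whole second after the job is handed in: Every blank present is let go, fully home in a cassette slot (centre 60-71.5 mm above the cassette's origin, within 6 mm of the slots' middle, square and upright within 0.1 rad); canister upright at rest on the tray floor, within 16 mm of its centre in x and y; keeper below 0.08 rad (z of blank1_c in the frame of cassette between 0.06 and 0.0715 m and y of blank1_c in the frame of cassette between -0.006 and 0.006 m and x of blank1_c in the frame of cassette between -0.07 and 0.07 m and angle between the x axis of each of blank1_c, blank2_c, blank3_c, blank4_c and the x axis of cassette, either way round below 0.1 rad and angle between each of blank1_c, blank2_c, blank3_c, blank4_c's own z axis and vertical below 0.1 rad and contact force between each of blank1, blank2, blank3, blank4 and the fingers below 0.1 N and z of blank2_c in the frame of cassette between 0.06 and 0.0715 m and y of blank2_c in the frame of cassette between -0.006 and 0.006 m and x of blank2_c in the frame of cassette between -0.07 and 0.07 m and z of blank3_c in the frame of cassette between 0.06 and 0.0715 m and y of blank3_c in the frame of cassette between -0.006 and 0.006 m and x of blank3_c in the frame of cassette between -0.07 and 0.07 m and z of blank4_c in the frame of cassette between 0.06 and 0.0715 m and y of blank4_c in the frame of cassette between -0.006 and 0.006 m and x of blank4_c in the frame of cassette between -0.07 and 0.07 m and x of canister_c in the frame of tray between -0.016 and 0.016 m and y of canister_c in the frame of tray between -0.016 and 0.016 m and z of canister_c in the frame of tray between 0.04 and 0.052 m and angle between canister_c's own z axis and vertical below 0.15 rad and value of joint keeper below 0.08 rad and linear speed of canister below 0.02 m/s); the robot touches nothing.
It fails at once if a blank is tipped over (more than 0.7 rad) (angle between any of blank1_c, blank2_c, blank3_c, blank4_c's own z axis and vertical above 0.7 rad).
It fails at once if a bystander is moved more than 30 mm (distance of any of sander, glue, driver, lacquer, bridge, mug, offcut from where it was at the start of the episode above 0.03 m).
Of blank1, blank2, blank3, blank4 only 2 to 4 are there at a start; the rules pass over those that are not, and their reading is None.
At some moment in a run one of canister may be knocked a few centimetres aside while the robot is not near it.
It also fails if it takes over 210 s, if anything falls off the work surface, if the arm or the gripper's body presses on something with over 40 N, if the wrist force passes 120 N, or if a joint passes its speed limit or range.

## Robot

A 6-joint arm with a two-finger parallel gripper is mounted at the origin on the work surface. World frame = base frame: x ahead of the robot, y to its left, z up, the work surface at z = 0. Lengths are in m, angles in rad, forces in N, time in s.
With the tool pointing down it reaches from about 0.35 to 0.975 m from the base axis. Payload 4.9 kg.
Tool frame: the origin (TCP) lies on the centre line of the jaws, within the pads' length; the fingertips stand 14 mm ahead of it and the grasp point (between the pads) lies 5 mm behind it; y points along the fingers, z is the direction in which the jaws open and shut, and the axes are right-handed (so a half turn about y gives the same grasp; the last joint's range is limited). The gripper opens to 85 mm and grips with 20 to 120 N. Pads are 22 mm wide; open, the fingers measure 114 mm over their backs; the gripper's body (76 mm by 85 mm) begins 54 mm behind the grasp point. The pads swing forward as they close: fully open they stand 13 mm farther back than shut.
Start: joints at [1.138, 0.053, 1.613, -0, 1.476, -0.119], TCP at [0.193, 0.594, 0.245] pointing down, gripper open.
Joint ranges: [-3.01, 3.01], [-1.01, 2.22], [0.06, 2.58], [-1.02, 4.17], [0.09, 2.62], [-3.14, 3.14]. Speed limits (rad/s): [2.57, 2.57, 3.14, 3.14, 3.14, 3.14].

## Interface

Orientations are given as a rotation vector (axis times angle).
In Python, from station import ctrl gives the robot as it stands.
- The arm moves only by the tool servo_tool, never from a script. Its arguments are lists of equal length, an entry for each row: "delta_pos": the shift along the tool's x, y, z in m, a list of three; "dr": the turn, a rotation vector about the tool's x, y, z in degrees, a list of three; "grip": the opening, from 0 (shut) to 1 (fully open). In form: {"delta_pos": [[x, y, z], ...], "dr": [[rx, ry, rz], ...], "grip": [grip, ...]}. A call has 1 to 5 rows; each row shifts and turns the pose as measured when the row begins, along the tool's axes as they then stand; what a row does not reach is not made up. A row lasts 1/8 s, in which the tool goes at most 62.5 mm and 10.7 degrees, less where a joint would pass 70% of its speed; a pose out of reach is approached as far as the arm can. A call is refused whole if a number of a shift passes 0.0625 or a number of a turn 10.7, either way. A call with a gripper value outside its range is refused whole. The fingers move at their own pace and stop on an object; "grip_force" is the grip in N (left out, the last holds). Time passes only in rows, so rows that do not move let the fingers close. It gives the time, the measured TCP pose, the force and the opening at its end, in the units of the state.
- ctrl.get_obs(): the state, without advancing time (a new reading comes with each control period).
- ctrl.get_image(name): name is "scene" or "top" or "wrist"; returns the picture (400x640x3 uint8, red, green, blue); there is no depth.
- ctrl.camera_params(name): a dict with "fovy" (degrees; the focal length in pixels is half the picture's height over the tangent of half this angle, whatever the lens; pixels are square), "cx", "cy" (the principal point, pixels), "k1" (the pictures are not rectified: a ray, as slopes to the right and down, at radius r is drawn at 1 + k1 r^2 times it, then the intrinsics apply), "eye" and "rotation" of the camera in the world. Camera axes: x right, y down, z forward; pixel columns grow to the right and rows downward; lengths in m; the calibration is good to about 2 mm. A picture is of the moment at which its call begins: read the wrist's pose just before it. camera_params takes no time and is no camera call; for the wrist camera it gives the pose at the moment of the call.
- ctrl.finish_job(): hands the job in, once; it reports no verdict.
Trained networks look in the newest picture that a camera, given by its name, has taken for a name from the list of things; names that differ only in an ending like _2 or _b are one class to them, and where a whole thing is asked for, a point or a joint stands for the part that bears it (a point fixed in the world has none). Each returns a list of dicts, best first, with "score" (0 to 1); they miss things now and then, are a little off and sometimes report something else, mostly with a low value. They report only what shows in the picture. A call takes as long as a camera call.
- ctrl.masks_of(camera, label): "pixels" (400x640 bool, what is visible of it) and "extent" ([left, top, right, bottom] in pixels, round what is visible of it).
The state is a dict: "t": time; "q": joint angles; "dq": joint speeds; "effort": joint torques, N m; "tool_pos": TCP position; "tool_rot": TCP orientation; "contact_force": force on the tool from outside, world axes, zero at the start; "wrist_torque": the same for the moment, N m; "opening": finger opening in m.
Only numpy, scipy, OpenCV 4.12 (cv2) and the standard library are available. Lean on these libraries where they do the work, as an engineer would, in place of code of your own. Each camera call takes 0.05 s, during which the arm holds its last target.

## Working session

There is one attempt and no reset: what is moved stays moved. The work goes in short steps, Python scripts to look and compute and a tool call to move; the robot and the scene stay as the last step left them, time stands still between calls to the robot, and variables do not carry over. Pictures are saved under pics/ and viewed, and the job is handed in when it is done.

Besides the shell and the picture viewer there is one more tool, called after "Emit:" by a JSON object that holds its "fn" and its "kwargs". servo_tool: Moves the arm, as the interface text tells. Its arguments: {"type":"object","properties":{"delta_pos":{"type":"array","items":{"type":"array","items":{"type":"number"}}},"dr":{"type":"array","items":{"type":"array","items":{"type":"number"}}},"grip":{"type":"array","items":{"type":"number"}},"grip_force":{"type":"number"}},"required":["delta_pos","dr","grip"]}

```bash
ls -la; mkdir -p pics; python3 - <<'E'
from station import ctrl
import cv2
o=ctrl.get_obs(); print(o)
for n in ["scene","top","wrist"]:
    print(n,ctrl.camera_params(n))
    cv2.imwrite(f"pics/{n}0.png",ctrl.get_image(n)[:,:,::-1])
E
```

```text
total 12
drwxr-xr-x  3 agent agent 4096 Dec  7 08:10 .
drwxr-xr-x 23 root  root  4096 Dec  7 08:10 ..
drwxr-xr-x  2 agent agent 4096 Dec  7 08:10 pics
{'t': 0.0, 'q': array([ 1.13797328e+00,  5.33467720e-02,  1.61430807e+00,  2.51661410e-06,
        1.47599616e+00, -1.18979099e-01]), 'dq': array([ 0.00066337,  0.00029744,  0.00084787, -0.00077007,  0.00046382,
       -0.00304863]), 'effort': array([ 4.78636084e-04, -3.93655729e+01, -3.70189083e+01, -1.59511819e-04,
        6.89987792e-03, -1.56585077e-05]), 'tool_pos': array([0.19268158, 0.59392767, 0.24406084]), 'tool_rot': array([-1.55870918,  0.24682054, -0.24593275]), 'contact_force': array([ 0.88848918, -0.30336707, -0.09400082]), 'wrist_torque': array([ 0.03910118,  0.01705139, -0.00598826]), 'opening': 0.08531977212503442}
scene {'fovy': 51.874243751676794, 'cx': 309.5661197514408, 'cy': 198.52421086847576, 'k1': -0.04234130599889233, 'eye': array([ 1.38826983, -0.28610662,  0.83659182]), 'rotation': array([-1.90940438, -1.41515773,  0.61459266])}
top {'fovy': 42.39236760296611, 'cx': 313.6925903024851, 'cy': 204.32615056984272, 'k1': -0.032263267140070176, 'eye': array([0.48916688, 0.00631175, 1.46895035]), 'rotation': array([-2.20011365,  2.18027495, -0.09846852])}
wrist {'fovy': 67.79541692462834, 'cx': 319.23662918705537, 'cy': 203.05920363945862, 'k1': -0.04645922043069135, 'eye': array([0.12939059, 0.61439034, 0.37329068]), 'rotation': array([2.35892945, 1.71426144, 0.22637004])}
```

View pics/scene0.png

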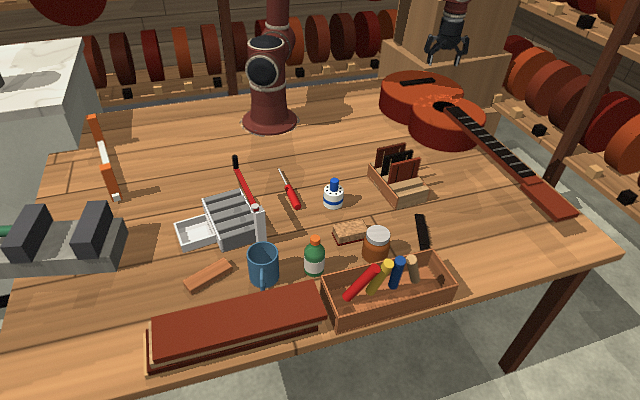

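View pics/top0.png

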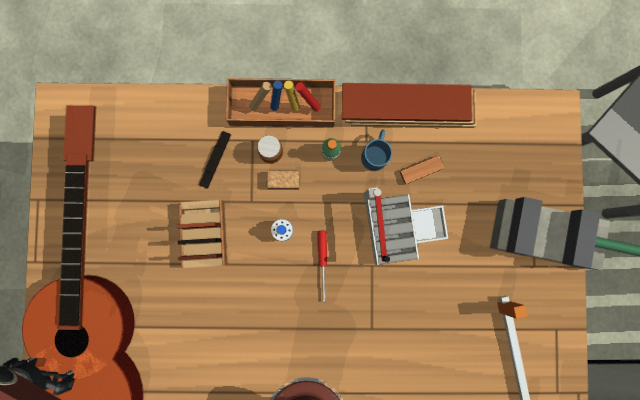

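View pics/wrist0.png

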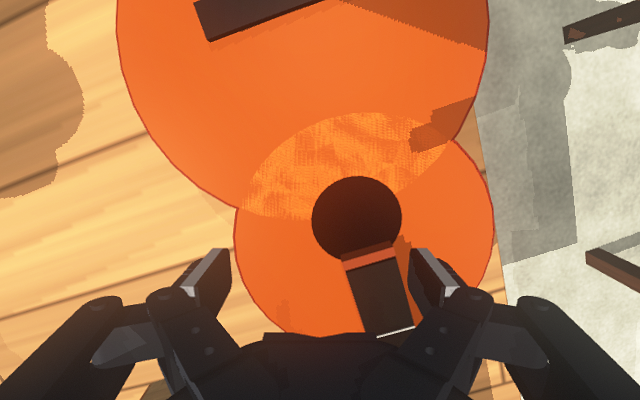

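```bash
cat > h.py <<'E'
import numpy as np, cv2
from scipy.spatial.transform import Rotation as R
from station import ctrl
def cam(n):
    p=ctrl.camera_params(n); f=200/np.tan(np.radians(p['fovy']/2))
    return dict(f=f,cx=p['cx'],cy=p['cy'],k1=p['k1'],eye=np.array(p['eye']),R=R.from_rotvec(p['rotation']).as_matrix())
def proj(c,P):
    P=np.atleast_2d(P); q=(P-c['eye'])@c['R']
    s=q[:,:2]/q[:,2:]; r2=(s**2).sum(1,keepdims=True)
    d=s*(1+c['k1']*r2)
    return d*c['f']+[c['cx'],c['cy']]
def ray(c,uv):
    d=(np.atleast_2d(uv).astype(float)-[c['cx'],c['cy']])/c['f']; s=d.copy()
    for _ in range(20): s=d/(1+c['k1']*(s**2).sum(1,keepdims=True))
    return np.c_[s,np.ones(len(s))]@c['R'].T
def onz(c,uv,z):
    r=ray(c,uv); return c['eye']+r*((z-c['eye'][2])/r[:,2])[:,None]
def state():
    o=ctrl.get_obs(); return o, np.array(o['tool_pos']), R.from_rotvec(o['tool_rot']).as_matrix()
def box(x0,x1,y0,y1,z0,z1): 
    return np.array([[x,y,z] for x in(x0,x1) for y in(y0,y1) for z in(z0,z1)])
def pose(x,y,yaw): 
    M=np.eye(4); M[:3,:3]=R.from_euler('z',yaw).as_matrix(); M[:2,3]=x,y; return M
def tf(M,P): return np.atleast_2d(P)@M[:3,:3].T+M[:3,3]
def snap(n,f,crop=None,k=1):
    im=ctrl.get_image(n)[:,:,::-1].copy()
    if crop: l,t,r,b=crop; im=im[t:b,l:r]
    im=cv2.resize(im,None,fx=k,fy=k,interpolation=cv2.INTER_CUBIC); cv2.imwrite('pics/'+f,im)
E
python3 - <<'E'
from h import *
im=cv2.imread('pics/top0.png')
a=cv2.resize(im[180:280,160:310],None,fx=5,fy=5,interpolation=cv2.INTER_CUBIC);cv2.imwrite('pics/t_rack.png',a)
a=cv2.resize(im[175:275,330:460],None,fx=6,fy=6,interpolation=cv2.INTER_CUBIC);cv2.imwrite('pics/t_cas.png',a)
im=cv2.imread('pics/scene0.png')
a=cv2.resize(im[135:255,165:295],None,fx=5,fy=5,interpolation=cv2.INTER_CUBIC);cv2.imwrite('pics/s_cas.png',a)
a=cv2.resize(im[135:215,310:440],None,fx=6,fy=6,interpolation=cv2.INTER_CUBIC);cv2.imwrite('pics/s_rack.png',a)
E
```

```text
(no output)
```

View pics/t_rack.png

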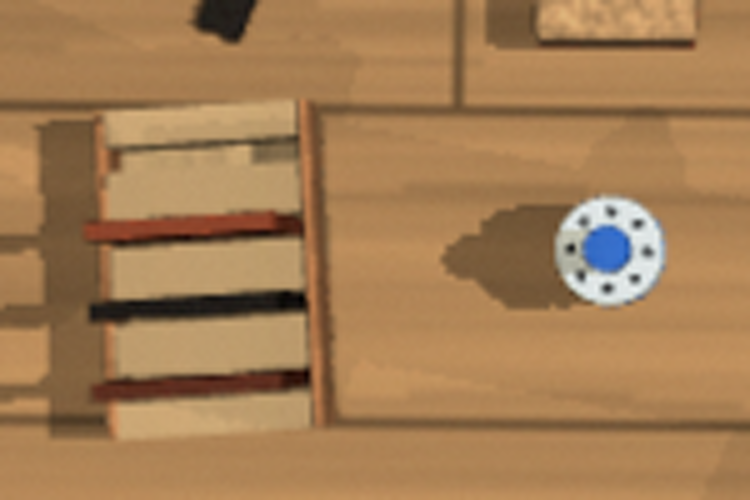

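View pics/t_cas.png

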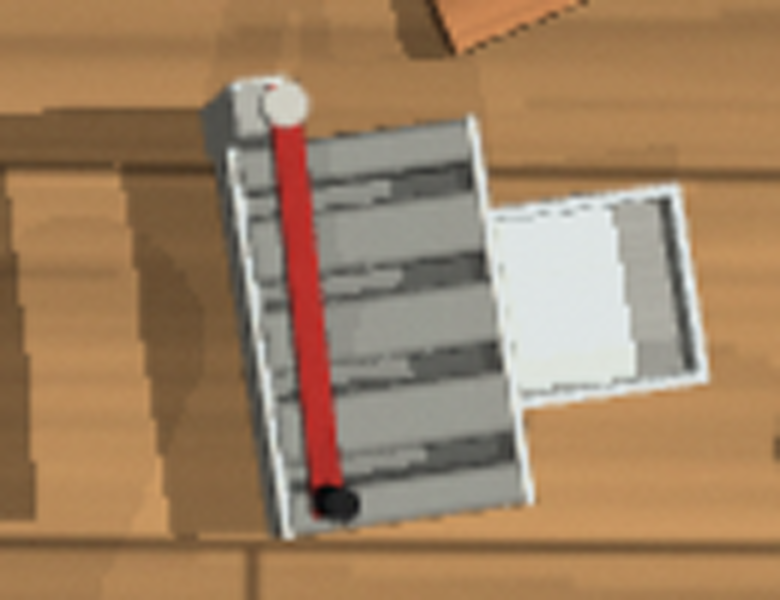

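View pics/s_cas.png

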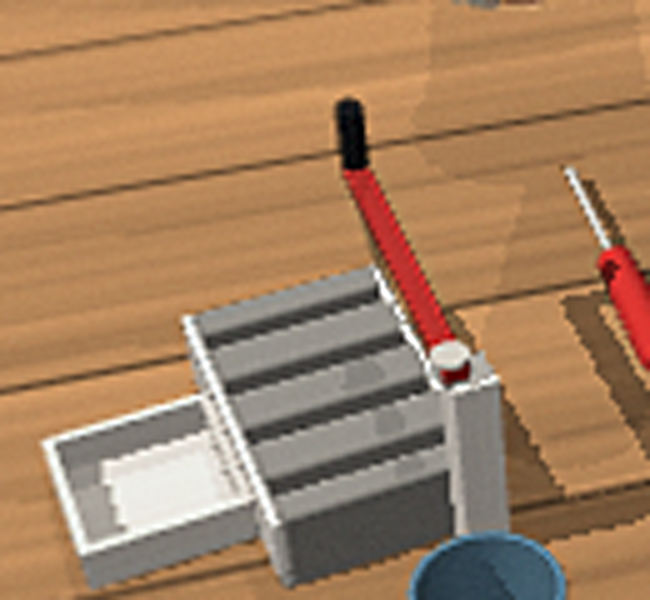

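View pics/s_rack.png

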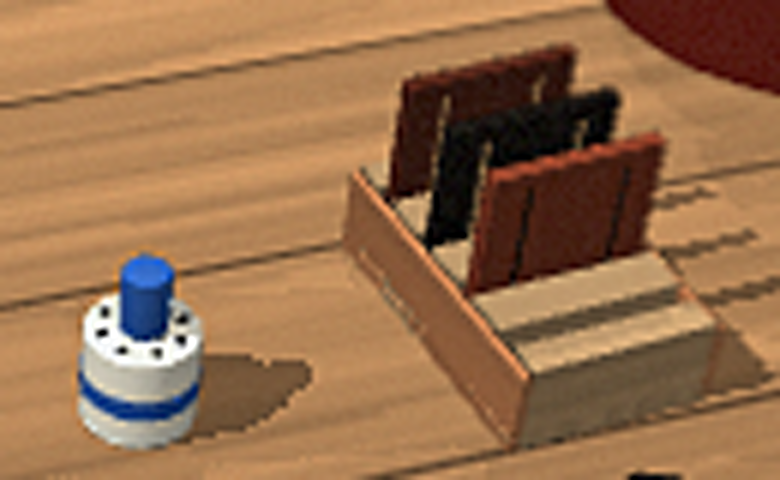

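```bash
cat > fit.py <<'E'
from h import *
from scipy.optimize import least_squares
def fit(obs,x0):
    # obs: list of (cam,uv,localpoint)
    def f(p):
        M=pose(*p); return np.concatenate([ (proj(c,tf(M,P))[0]-uv) for c,uv,P in obs])
    s=least_squares(f,x0); return s.x, f(s.x).reshape(-1,2)
E
python3 - <<'E'
from fit import *
T=cam('top');S=cam('scene')
t=lambda U,V:np.array([(U+.5)/5-.5+160,(V+.5)/5-.5+180])
obs=[(T,t(96,116),(.09,.059,.052)),(T,t(108,440),(-.09,.059,.052)),(T,t(308,100),(.09,-.059,.052)),(T,t(320,428),(-.09,-.059,.052))]
s=lambda U,V:np.array([(U+.5)/6-.5+310,(V+.5)/6-.5+135])
obs+=[(S,s(530,378),(.09,-.059,.052)),(S,s(718,322),(.09,.059,.052)),(S,s(352,175),(-.09,-.059,.052)),(S,s(513,450),(.09,-.059,0))]
x,r=fit(obs,[.41,.31,0.05]);print('rack',x);print(r.round(1))
c=lambda U,V:np.array([(U+.5)/6-.5+330,(V+.5)/6-.5+175])
d=lambda U,V:np.array([(U+.5)/5-.5+165,(V+.5)/5-.5+135])
obs=[(T,c(232,150),(.09,.059,.052)),(T,c(287,538),(-.09,.059,.052)),(T,c(472,115),(.09,-.059,.052)),(T,c(531,503),(-.09,-.059,.052))]
obs+=[(S,d(282,522),(.09,-.059,.052)),(S,d(186,320),(-.09,-.059,.052)),(S,d(374,268),(-.09,.059,.052)),(S,d(498,380),(.114,.062,.126))]
x,r=fit(obs,[.42,-.22,-0.1]);print('cas',x);print(r.round(1))
pin=[]
M=pose(*x)
piv=tf(M,(.1,.042,.134))[0]
best=min(np.linspace(-.1,.4,501),key=lambda a:np.hypot(*(proj(T,tf(M,(.1-.172*np.cos(a),.042+.172*np.sin(a),.179)))[0]-c(342,504)))+np.hypot(*(proj(S,tf(M,(.1-.172*np.cos(a),.042+.172*np.sin(a),.179)))[0]-d(348,103))))
print('keeper',best,piv,tf(M,(.1-.172*np.cos(best),.042+.172*np.sin(best),.159)))
print(proj(S,tf(M,(.1-.172*np.cos(best),.042+.172*np.sin(best),.179)))[0]-d(348,103))
print('can',onz(T,t(607,248),.092))
o,p,Rm=state();print(p,Rm.round(3))
# wrist cam relative to tool
W=cam('wrist');print('wcam in tool',Rm.T@(W['eye']-p),(Rm.T@W['R']).round(3))
E
```

```text
rack [0.51403725 0.29400187 0.07843064]
[[-1.  -1. ]
 [-0.1 -0.1]
 [-0.6 -0.7]
 [ 0.8 -0.7]
 [-1.2 -1. ]
 [ 1.2 -0.8]
 [-0.5 -1.7]
 [-1.2 -0. ]]
cas [ 0.53239543 -0.23228407  0.15468987]
[[-1.7 -0.7]
 [-0.9 -0.5]
 [ 0.3 -1. ]
 [ 0.8 -1.1]
 [-1.9 -0.4]
 [-1.2 -1.6]
 [ 0.3 -2.3]
 [ 0.5 -0.7]]
keeper 0.04100000000000001 [ 0.62473028 -0.17537821  0.134     ] [[ 0.45384066 -0.19489077  0.159     ]]
[-0.09279467 -0.18005564]
can [[0.52547552 0.07294544 0.092     ]]
[0.1927099  0.59404616 0.24434397] [[ 0.951 -0.001  0.309]
 [-0.309 -0.001  0.951]
 [-0.    -1.    -0.002]]
wcam in tool [-0.06652376 -0.1290891  -0.00036078] [[ 0.001  0.965  0.263]
 [ 0.001 -0.263  0.965]
 [ 1.    -0.    -0.001]]
```

```bash
cat > go.py <<'E'
import sys,math
from h import *
def jaw(Rm): return math.degrees(math.atan2(Rm[1,2],Rm[0,2]))
def plan(tp,ang=None,show=True,maxs=.06,maxr=10.5,n=None):
    o,p,Rm=state(); a=jaw(Rm)
    if ang is None: ang=a
    da=(ang-a+90)%180-90
    d=np.array(tp)-p
    # leveling: target R
    t=math.radians(a+da); Rt=np.array([[math.sin(t),0,math.cos(t)],[-math.cos(t),0,math.sin(t)],[0,-1,0]])
    rv=np.degrees(R.from_matrix(Rm.T@Rt).as_rotvec())
    n=n or max(1,math.ceil(np.linalg.norm(d)/maxs-1e-6),math.ceil(np.linalg.norm(rv)/maxr-1e-6))
    print('t',round(o['t'],2),'at',p.round(4),'jaw',round(a,2),'op',round(o['opening'],4),'need',d.round(4),'rot',rv.round(2),'rows',n)
    Rc=Rm.copy(); out=[]
    for i in range(n):
        out.append((Rc.T@d/n).round(4).tolist()); Rc=Rc@R.from_rotvec(np.radians(rv/n)).as_matrix()
    print('dp',out); print('dr',(rv/n).round(2).tolist())
    return out
E
python3 -c "
from go import *
plan([.514,.24,.30],4.5)"
```

```text
t 0.15 at [0.1927 0.594  0.2443] jaw 72.02 op 0.0856 need [ 0.3213 -0.354   0.0557] rot [9.000e-02 6.752e+01 5.000e-02] rows 9
dp [[0.0461, -0.0061, -0.0264], [0.0492, -0.0062, -0.0202], [0.0514, -0.0062, -0.0136], [0.0527, -0.0062, -0.0067], [0.0531, -0.0062, 0.0002], [0.0526, -0.0062, 0.0071], [0.0513, -0.0062, 0.0139], [0.049, -0.0062, 0.0205], [0.0459, -0.0062, 0.0267]]
dr [0.01, 7.5, 0.01]
```

Emit:
{"fn": "servo_tool", "kwargs": {"delta_pos": [[0.046,-0.006,-0.026],[0.049,-0.006,-0.02],[0.051,-0.006,-0.014],[0.053,-0.006,-0.007],[0.053,-0.006,0.0]], "dr": [[0,7.5,0],[0,7.5,0],[0,7.5,0],[0,7.5,0],[0,7.5,0]], "grip": [0.35,0.35,0.35,0.35,0.35]}}

```text
t: 0.78
tool_pos: [0.3709, 0.3921, 0.2723]
tool_rot: [-1.438, 0.766, -0.766]
contact_force: [0.4, -0.3, 0.2]
opening: 0.0297
```

```bash
python3 -c "
from go import *
plan([.514,.24,.30],4.5)"
```

```text
t 0.78 at [0.3709 0.3921 0.2723] jaw 33.73 op 0.0297 need [ 0.1431 -0.1521  0.0277] rot [ 0.26 29.23  0.21] rows 4
dp [[0.0515, -0.0069, 0.0086], [0.05, -0.0069, 0.0151], [0.0477, -0.0069, 0.0213], [0.0445, -0.0069, 0.0272]]
dr [0.06, 7.31, 0.05]
```

Emit:
{"fn": "servo_tool", "kwargs": {"delta_pos": [[0.0515,-0.007,0.0085],[0.05,-0.007,0.015],[0.0475,-0.007,0.021],[0.0445,-0.007,0.027],[0,0,0]], "dr": [[0,7.3,0],[0,7.3,0],[0,7.3,0],[0,7.3,0],[0,0,0]], "grip": [0.35,0.35,0.35,0.35,0.35]}}

```text
t: 1.4
tool_pos: [0.5172, 0.2305, 0.3003]
tool_rot: [-1.242, 1.168, -1.169]
contact_force: [-0.6, 0.8, 0.2]
opening: 0.0299
```

```bash
python3 -c "
from go import *
plan([.514,.24,.30],4.5)
import pickle
pickle.dump(cam('wrist'),open('w1.pkl','wb'))
snap('wrist','w1.png')"
```

```text
t 1.4 at [0.5172 0.2305 0.3003] jaw 3.24 op 0.0299 need [-0.0032  0.0095 -0.0003] rot [ 0.23 -1.25  0.29] rows 1
dp [[-0.0097, 0.0003, -0.0027]]
dr [0.23, -1.25, 0.29]
```

View pics/w1.png

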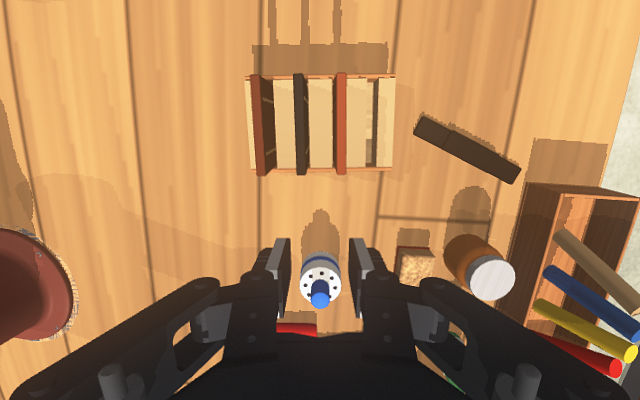

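```bash
python3 -c "
import cv2
im=cv2.imread('pics/w1.png')
cv2.imwrite('pics/w1z.png',cv2.resize(im[65:185,235:405],None,fx=4.5,fy=4.5,interpolation=cv2.INTER_CUBIC))"
```

```text
(no output)
```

View pics/w1z.png

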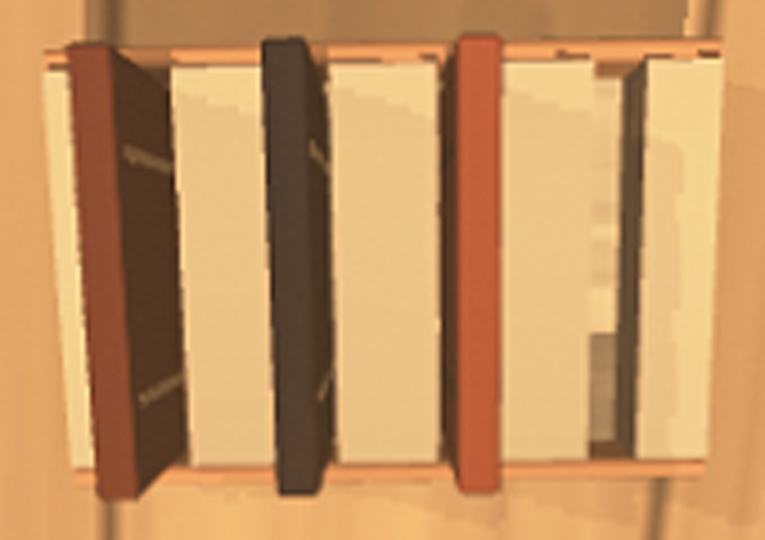

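```bash
python3 - <<'E'
from fit import *
import pickle
W=pickle.load(open('w1.pkl','rb'))
k=4.5
t=lambda U,V:np.array([(U+.5)/k-.5+235,(V+.5)/k-.5+65])
obs=[(W,t(43,50),(-.09,.059,.052)),(W,t(722,40),(.09,.059,.052)),(W,t(76,485),(-.09,-.059,.052)),(W,t(705,475),(.09,-.059,.052))]
x,r=fit(obs,[.514,.294,.078]);print('rack',x);print(r.round(2))
M=pose(*x); print('slots',tf(M,[(sx,0,.122) for sx in(-.063,-.021,.021,.063)]).round(4))
for n,q in dict(b1=[(68,45),(108,43),(97,498),(138,495)],b2=[(262,38),(305,38),(278,494),(320,492)],b3=[(458,36),(500,36),(460,492),(500,492)]).items():
    o=[(W,t(*u),P) for u,P in zip(q,[(-.005,.05,.122),(.005,.05,.122),(-.005,-.05,.122),(.005,-.05,.122)])]
    x,r=fit(o,[.514,.294,.078]);print(n,x.round(4),abs(r).max().round(2))
print(onz(W,[320,300],.092))
E
```

```text
rack [0.51414144 0.29217291 0.07245285]
[[-0.27 -0.52]
 [ 0.59 -0.98]
 [-0.48  0.9 ]
 [ 0.14  0.93]]
slots [[0.4513 0.2876 0.122 ]
 [0.4932 0.2907 0.122 ]
 [0.5351 0.2937 0.122 ]
 [0.577  0.2967 0.122 ]]
b1 [0.451  0.2877 0.0725] 1.07
b2 [0.493  0.2909 0.0748] 0.86
b3 [0.5348 0.2936 0.0763] 0.75
[[0.52612918 0.07279485 0.092     ]]
```

Emit:
{"fn": "servo_tool", "kwargs": {"delta_pos": [[0.06,0,0],[0.06,0,0],[0.06,0,0],[0.06,0,0],[0.06,0,0]], "dr": [[0,0,0],[0,0,0],[0,0,0],[0,0,0],[0,0,0]], "grip": [0.35,0.35,0.35,0.35,0.35]}}

```text
t: 2.08
tool_pos: [0.5331, -0.0651, 0.2982]
tool_rot: [-1.253, 1.154, -1.146]
contact_force: [0.7, -0.6, 0.1]
opening: 0.0295
```

```bash
python3 -c "
from go import *
plan([.525,-.28,.31],3)"
```

```text
t 2.08 at [ 0.5331 -0.0651  0.2982] jaw 4.67 op 0.0295 need [-0.0081 -0.2149  0.0118] rot [0.45 1.67 0.07] rows 4
dp [[0.0534, -0.0028, -0.0064], [0.0534, -0.0029, -0.006], [0.0535, -0.0029, -0.0056], [0.0535, -0.0029, -0.0052]]
dr [0.11, 0.42, 0.02]
```

Emit:
{"fn": "servo_tool", "kwargs": {"delta_pos": [[0.053,-0.003,-0.006],[0.053,-0.003,-0.006],[0.053,-0.003,-0.0055],[0.05,-0.003,-0.005],[0,0,0]], "dr": [[0,0,0],[0,0,0],[0,0,0],[0,0,0],[0,0,0]], "grip": [0.35,0.35,0.35,0.35,0.35]}}

```text
t: 2.7
tool_pos: [0.5275, -0.2767, 0.3076]
tool_rot: [-1.256, 1.151, -1.135]
contact_force: [0.4, 0.5, -0.4]
opening: 0.0299
```

```bash
python3 -c "
from go import *
plan([.525,-.28,.31],3)
import pickle
pickle.dump(cam('wrist'),open('w2.pkl','wb'))
snap('wrist','w2.png')
print(ctrl.get_obs()['q'])"
```

```text
t 2.7 at [ 0.5275 -0.2767  0.3076] jaw 5.21 op 0.0299 need [-0.0025 -0.0033  0.0024] rot [ 0.59  2.21 -0.2 ] rows 1
dp [[0.0031, -0.0024, -0.0029]]
dr [0.59, 2.21, -0.2]
[-0.60410129 -0.04034472  1.6036195  -0.00306051  1.58910998 -0.69677172]
```

View pics/w2.png

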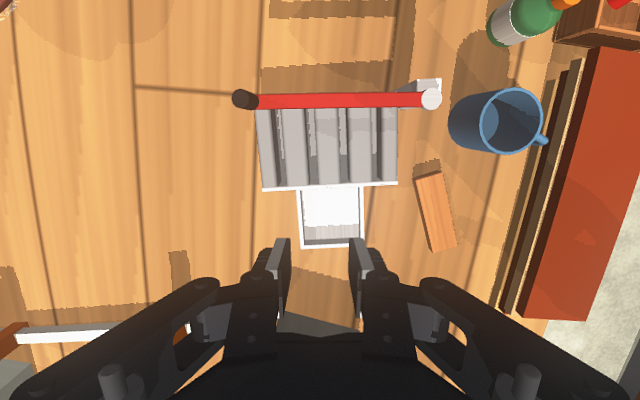

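```bash
python3 -c "
import cv2
im=cv2.imread('pics/w2.png')
cv2.imwrite('pics/w2z.png',cv2.resize(im[70:255,225:450],None,fx=3.2,fy=3.2,interpolation=cv2.INTER_CUBIC))"
```

```text
(no output)
```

View pics/w2z.png

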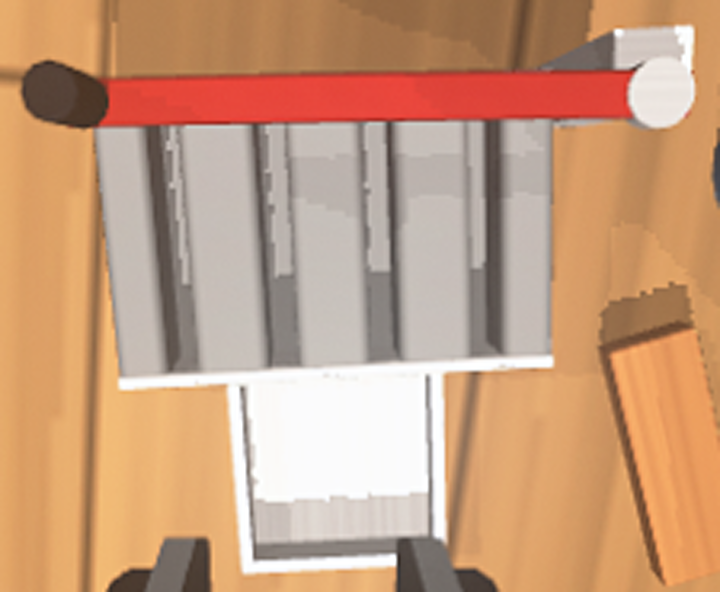

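```bash
python3 - <<'E'
from fit import *
import pickle
W=pickle.load(open('w2.pkl','rb'))
k=3.2
t=lambda U,V:np.array([(U+.5)/k-.5+225,(V+.5)/k-.5+70])
obs=[(W,t(119,390),(-.09,-.059,.052)),(W,t(552,367),(.09,-.059,.052)),(W,t(692,28),(.114,.062,.126))]
x,r=fit(obs,[.532,-.232,.155]);print('cas',x);print(r.round(2))
M=pose(*x)
z=np.array([0,0])
for P in [(-.09,.059,.052),(.09,.059,.052),(.1,.042,.139),(.1,.042,.15),(-.063,-.053,.052),(-.021,-.053,.052),(.021,-.053,.052),(.063,-.053,.052)]:
    print(P,((proj(W,tf(M,P))[0]-[225,70]+.5)*k-.5).round(1))
q=onz(W,[t(243,574),t(445,568)],.028); Mi=np.linalg.inv(M); print('tray outer loc',tf(Mi,q))
q=onz(W,[t(237,385),t(437,375)],.028); print('tray outer loc',tf(Mi,q))
q=onz(W,[t(51,91)],.179)
print('pin top',q,tf(Mi,q))
E
```

```text
cas [ 0.53098315 -0.2348096   0.14446851]
[[-0.31  0.08]
 [ 0.17  0.38]
 [ 0.1  -0.29]]
(-0.09, 0.059, 0.052) [87.3 92.7]
(0.09, 0.059, 0.052) [555.2  66.1]
(0.1, 0.042, 0.139) [660.1  93.6]
(0.1, 0.042, 0.15) [673.6  90.7]
(-0.063, -0.053, 0.052) [181.3 372.8]
(-0.021, -0.053, 0.052) [282.8 367.5]
(0.021, -0.053, 0.052) [384.8 362.3]
(0.063, -0.053, 0.052) [487.  357.2]
tray outer loc [[-0.04626542 -0.15440062  0.028     ]
 [ 0.04746337 -0.15613086  0.028     ]]
tray outer loc [[-0.04256517 -0.06459108  0.028     ]
 [ 0.04528919 -0.06465345  0.028     ]]
pin top [[ 0.45333984 -0.19697004  0.179     ]] [[-0.07138684  0.04862341  0.179     ]]
```

```bash
python3 -c "
from go import *
o,p,Rm=state()
plan([.4534,-.197,.24],96) if 0 else None
" ; cat >> go.py <<'E'
CAS=pose(0.531,-0.2348,0.1445)
def arc(a,r=.172,z=.162):
    P=tf(CAS,(.1-r*math.cos(a),.042+r*math.sin(a),z))[0]
    return P, 98.28-math.degrees(a)
E
python3 - <<'E'
from go import *
o,p,Rm=state(); 
P,a=arc(.0385); print(P,a)
# force direction: 5.2 -> 96 is +90.8; plan wraps at 180, use intermediate
import go
plan([P[0],P[1],.24],90)
E
```

```text
[ 0.45287529 -0.19703583  0.162     ] 96.07411248874634
t 2.75 at [ 0.5277 -0.275   0.3075] jaw 5.31 op 0.0303 need [-0.0748  0.078  -0.0675] rot [  0.28 -84.69  -0.65] rows 9
dp [[-0.0094, 0.0076, -0.0074], [-0.0105, 0.0076, -0.0058], [-0.0113, 0.0076, -0.004], [-0.0118, 0.0076, -0.0021], [-0.012, 0.0076, -0.0001], [-0.0118, 0.0075, 0.0018], [-0.0114, 0.0075, 0.0037], [-0.0106, 0.0075, 0.0055], [-0.0096, 0.0075, 0.0072]]
dr [0.03, -9.41, -0.07]
```

Emit:
{"fn": "servo_tool", "kwargs": {"delta_pos": [[-0.0095,0.0075,-0.0075],[-0.0105,0.0075,-0.006],[-0.0115,0.0075,-0.004],[-0.012,0.0075,-0.002],[-0.012,0.0075,0]], "dr": [[0,-9.5,0],[0,-9.5,0],[0,-9.5,0],[0,-9.5,0],[0,-9.5,0]], "grip": [0.35,0.35,0.35,0.35,0.35]}}

```text
t: 3.38
tool_pos: [0.4854, -0.2188, 0.2683]
tool_rot: [-1.514, 0.485, -0.464]
contact_force: [-0.6, 0.9, -0.1]
opening: 0.0297
```

```bash
python3 -c "
from go import *
plan([.4529,-.197,.225],96)"
```

```text
t 3.38 at [ 0.4854 -0.2188  0.2683] jaw 55.27 op 0.0297 need [-0.0325  0.0218 -0.0433] rot [ -0.31 -40.73  -0.75] rows 4
dp [[-0.0096, 0.011, -0.0002], [-0.0095, 0.0109, 0.0016], [-0.0092, 0.0109, 0.0032], [-0.0085, 0.0109, 0.0048]]
dr [-0.08, -10.18, -0.19]
```

Emit:
{"fn": "servo_tool", "kwargs": {"delta_pos": [[-0.0096,0.011,0],[-0.0095,0.011,0.0016],[-0.009,0.011,0.003],[-0.008,0.01,0.005],[0,0,0]], "dr": [[0,-10.2,-0.2],[0,-10.2,-0.2],[0,-10.2,-0.2],[0,-9,-0.2],[0,0,0]], "grip": [0.35,0.35,0.35,0.35,0.35]}}

```text
t: 4.0
tool_pos: [0.4523, -0.1835, 0.2221]
tool_rot: [-1.559, -0.099, 0.096]
contact_force: [0.8, -0.5, -0.7]
opening: 0.0297
```

```bash
python3 -c "
from go import *
plan([.4529,-.197,.162],96)
snap('wrist','w3.png')"
```

```text
t 4.0 at [ 0.4523 -0.1835  0.2221] jaw 97.13 op 0.0297 need [ 0.0006 -0.0135 -0.0601] rot [-0.56  1.13  0.11] rows 2
dp [[-0.0006, 0.03, -0.007], [-0.0005, 0.03, -0.0069]]
dr [-0.28, 0.56, 0.06]
```

View pics/w3.png

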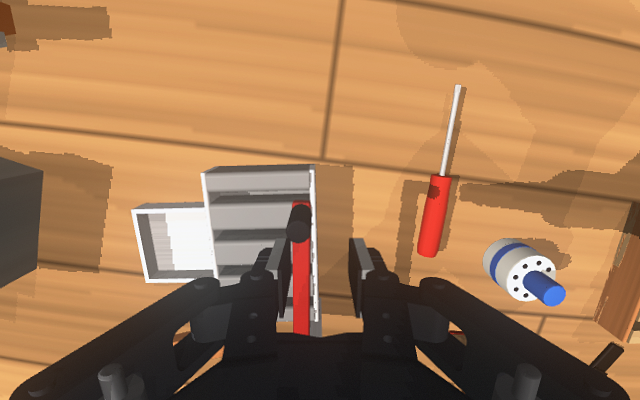

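Emit:
{"fn": "servo_tool", "kwargs": {"delta_pos": [[0,0,-0.0135],[0,0,0]], "dr": [[-0.5,1.1,0],[0,0,0]], "grip": [0.35,0.35]}}

```text
t: 4.3
tool_pos: [0.4557, -0.1977, 0.2239]
tool_rot: [-1.571, -0.084, 0.076]
contact_force: [-0.1, 0.4, 0.4]
opening: 0.03
```

```bash
python3 -c "
from go import *
plan([.4529,-.197,.162],96)"
```

```text
t 4.3 at [ 0.4557 -0.1977  0.2239] jaw 95.84 op 0.03 need [-0.0028  0.0007 -0.0619] rot [ 0.09 -0.15  0.27] rows 2
dp [[-0.0015, 0.0309, 0.0005], [-0.0014, 0.031, 0.0005]]
dr [0.04, -0.08, 0.13]
```

Emit:
{"fn": "servo_tool", "kwargs": {"delta_pos": [[-0.0025,0.03,0],[0,0.03,0],[0,0,0]], "dr": [[0,0,0],[0,0,0],[0,0,0]], "grip": [0.35,0.35,0.26]}}

```text
t: 4.68
tool_pos: [0.4551, -0.1997, 0.1648]
tool_rot: [-1.572, -0.083, 0.071]
contact_force: [0.3, 0.2, 0.4]
opening: 0.0218
```

```bash
python3 -c "
from go import *
snap('wrist','w4.png')
plan([.4529,-.197,.162],96)
import numpy as np
o,p,Rm=state()
n=8
pr=p;ra=96
from scipy.spatial.transform import Rotation as R
for k in range(1,9):
    a=.0385+(1.1-.0385)*k/8
    P,j=arc(a); P=P.copy(); 
    print(k,P.round(4),round(j,1), (Rm.T@(P-pr)).round(4)); 
    t=math.radians(j); Rm=np.array([[math.sin(t),0,math.cos(t)],[-math.cos(t),0,math.sin(t)],[0,-1,0]]); pr=P
"
```

```text
t 4.72 at [ 0.456  -0.2002  0.1665] jaw 95.63 op 0.0218 need [-0.0031  0.0032 -0.0045] rot [ 0.3  -0.37  0.58] rows 1
dp [[-0.0028, 0.0045, 0.0035]]
dr [0.3, -0.37, 0.58]
1 [ 0.452  -0.1742  0.162 ] 88.5 [-0.0015  0.0044  0.0263]
2 [ 0.4541 -0.1515  0.162 ] 80.9 [0.0015 0.     0.0228]
3 [ 0.4592 -0.1293  0.162 ] 73.3 [0.0015 0.     0.0228]
4 [ 0.4672 -0.108   0.162 ] 65.7 [0.0015 0.     0.0228]
5 [ 0.4779 -0.0878  0.162 ] 58.1 [0.0015 0.     0.0228]
6 [ 0.4913 -0.0693  0.162 ] 50.5 [0.0015 0.     0.0228]
7 [ 0.5069 -0.0528  0.162 ] 42.9 [0.0015 0.     0.0228]
8 [ 0.5246 -0.0384  0.162 ] 35.3 [0.0015 0.     0.0228]
```

View pics/w4.png

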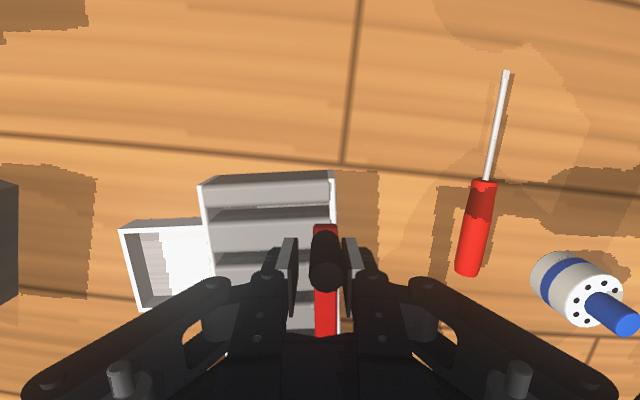

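Emit:
{"fn": "servo_tool", "kwargs": {"delta_pos": [[-0.0015,0.003,0.023],[0.0015,0,0.0228],[0.0015,0,0.0228],[0,0,0]], "dr": [[0,7.1,0],[0,7.6,0],[0,7.6,0],[0,0,0]], "grip": [0.26,0.26,0.26,0.26]}}

```text
t: 5.22
tool_pos: [0.4637, -0.1342, 0.1714]
tool_rot: [-1.565, 0.223, -0.257]
contact_force: [-0.3, -0.2, 0.8]
opening: 0.022
```

```bash
cat >> go.py <<'E'
def arcplan(a1,n,bias=0,r=.172,z=.162):
    o,p,Rm=state()
    l=(p-CAS[:3,3])@CAS[:3,:3]; a0=math.atan2(l[1]-.042,.1-l[0])
    print('t',o['t'],'p',p.round(4),'a',round(a0,3),'rad',math.hypot(l[1]-.042,.1-l[0]),'jaw',jaw(Rm),'F',np.array(o['contact_force']).round(1),'op',o['opening'])
    pr=p; j0=jaw(Rm)
    for k in range(1,n+1):
        P,j=arc(a0+(a1-a0)*k/n,r,z); jj=j0+(j-j0)*k/n
        print((Rm.T@(P-pr)).round(4), 'dr',round(-(j-j0)/n,2))
        t=math.radians(jj); Rm=np.array([[math.sin(t),0,math.cos(t)],[-math.cos(t),0,math.sin(t)],[0,-1,0]]); pr=P
E
python3 -c "
from go import *
arcplan(1.12,6)"
```

```text
t 5.225 p [ 0.4637 -0.1342  0.1714] a 0.416 rad 0.1662878324135788 jaw 72.49179390222396 F [-0.3 -0.2  0.8] op 0.02197065527038208
[-0.0054  0.0092  0.02  ] dr 0.8
[0.0026 0.     0.02  ] dr 1.92
[0.0039 0.     0.0198] dr 3.04
[0.0044 0.     0.0197] dr 4.16
[0.0041 0.     0.0197] dr 5.28
[0.003  0.     0.0199] dr 6.4
```

Emit:
{"fn": "servo_tool", "kwargs": {"delta_pos": [[-0.004,0.008,0.02],[0.001,0.001,0.02],[0.0012,0,0.02],[0.0012,0,0.02],[0,0,0]], "dr": [[0,6.4,0],[0,6.4,0],[0,6.4,0],[0,6.4,0],[0,0,0]], "grip": [0.26,0.26,0.26,0.26,0.26]}}

```text
t: 5.85
tool_pos: [0.5036, -0.0681, 0.1696]
tool_rot: [-1.494, 0.567, -0.621]
contact_force: [0.0, -0.5, 0.2]
opening: 0.0223
```

```bash
python3 -c "
from go import *
arcplan(1.13,2)
plan([.525,-.036,.162],34)"
```

```text
t 5.85 p [ 0.5036 -0.0681  0.1696] a 0.888 rad 0.16350380203810957 jaw 46.51459061768705 F [ 0.  -0.5  0.2] op 0.022330717498322446
[-0.0078  0.0075  0.0206] dr 3.03
[0.0023 0.     0.0206] dr 6.49
t 5.85 at [ 0.5036 -0.0681  0.1696] jaw 46.51 op 0.0223 need [ 0.0214  0.0321 -0.0076] rot [-0.62 12.51  1.88] rows 2
dp [[-0.0034, 0.0038, 0.019], [-0.0054, 0.0038, 0.0185]]
dr [-0.31, 6.25, 0.94]
```

Emit:
{"fn": "servo_tool", "kwargs": {"delta_pos": [[-0.0065,0.006,0.018],[-0.002,0.001,0.016],[0.001,0,0.01],[0,0,0]], "dr": [[-0.3,5,1],[-0.3,5,0.8],[0,2,0],[0,0,0]], "grip": [0.26,0.26,0.26,0.26]}}

```text
t: 6.35
tool_pos: [0.5284, -0.0392, 0.1648]
tool_rot: [-1.448, 0.757, -0.751]
contact_force: [-0.3, -0.5, -0.2]
opening: 0.022
```

```bash
python3 -c "
from go import *
arcplan(1.13,1)
snap('top','t5.png',(300,150,460,280),5)
snap('wrist','w5.png')"
```

```text
t 6.35 p [ 0.5284 -0.0392  0.1648] a 1.115 rad 0.16920605634766736 jaw 34.68043565951163 F [-0.3 -0.5 -0.2] op 0.021964642244459823
[-0.0028  0.0028  0.0026] dr 1.14
```

View pics/t5.png

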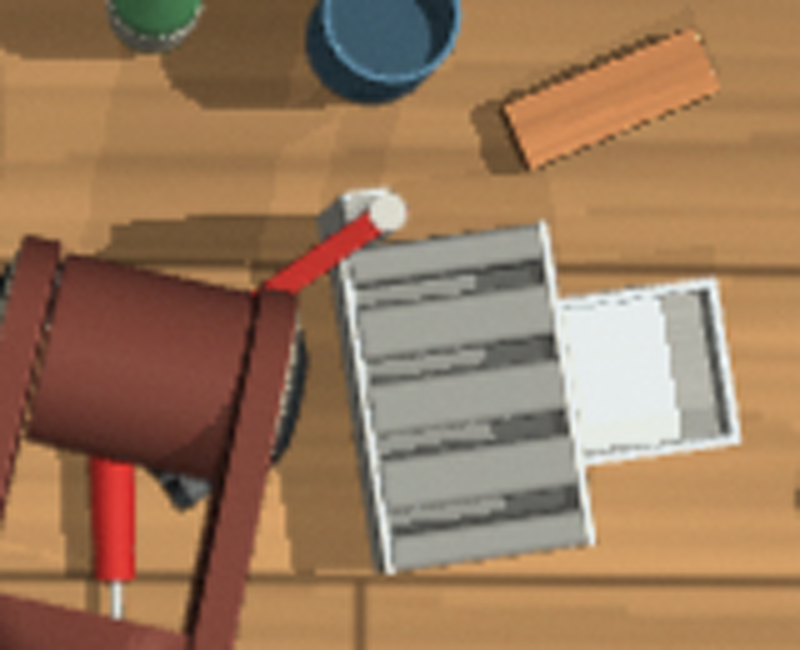

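View pics/w5.png

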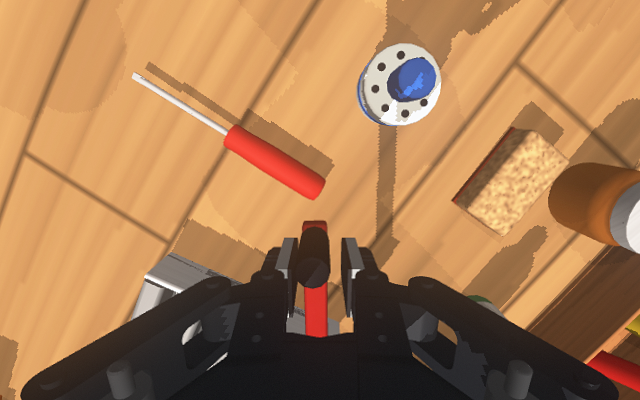

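Emit:
{"fn": "servo_tool", "kwargs": {"delta_pos": [[-0.001,0.002,0.004],[0,0,0.002],[0,-0.002,-0.003],[0,-0.04,0],[0,-0.04,0]], "dr": [[0,0.5,0],[0,0,0],[0,0,0],[0,0,0],[0,0,0]], "grip": [0.26,0.26,0.35,0.35,0.35]}}

```text
t: 7.08
tool_pos: [0.5263, -0.0405, 0.2455]
tool_rot: [-1.459, 0.772, -0.75]
contact_force: [1.7, -0.1, 0.3]
opening: 0.0302
```

```bash
python3 -c "
from go import *
plan([.5348,.2936,.25],4.3)"
```

```text
t 7.08 at [ 0.5263 -0.0405  0.2455] jaw 34.26 op 0.0302 need [0.0085 0.3341 0.0045] rot [ 1.54 29.96  0.36] rows 6
dp [[-0.0452, -0.0016, 0.0325], [-0.0479, -0.0014, 0.0284], [-0.0502, -0.0012, 0.0242], [-0.0521, -0.0011, 0.0197], [-0.0536, -0.001, 0.0151], [-0.0547, -0.0008, 0.0104]]
dr [0.26, 4.99, 0.06]
```

Emit:
{"fn": "servo_tool", "kwargs": {"delta_pos": [[-0.045,-0.0015,0.0325],[-0.048,-0.0015,0.0285],[-0.05,-0.001,0.024],[-0.052,-0.001,0.0195],[-0.0535,-0.001,0.015]], "dr": [[0.3,5,0],[0.3,5,0],[0.3,5,0],[0.3,5,0],[0.3,5,0]], "grip": [0.35,0.35,0.35,0.35,0.35]}}

```text
t: 7.7
tool_pos: [0.5406, 0.2404, 0.2583]
tool_rot: [-1.26, 1.085, -1.118]
contact_force: [1.1, -0.7, 0.2]
opening: 0.0298
```

```bash
python3 -c "
from go import *
plan([.5348,.2936,.2],4.3)"
```

```text
t 7.7 at [0.5406 0.2404 0.2583] jaw 8.15 op 0.0298 need [-0.0058  0.0532 -0.0583] rot [-1.31  3.85  0.31] rows 2
dp [[-0.0269, 0.029, 0.0002], [-0.0268, 0.0291, -0.0003]]
dr [-0.66, 1.92, 0.16]
```

Emit:
{"fn": "servo_tool", "kwargs": {"delta_pos": [[-0.027,0.025,0],[-0.02,0.02,0],[0,0,0]], "dr": [[-0.7,2,0],[-0.4,1.2,0],[0,0,0]], "grip": [0.35,0.35,0.35]}}

```text
t: 8.07
tool_pos: [0.5361, 0.2922, 0.2144]
tool_rot: [-1.246, 1.133, -1.147]
contact_force: [-0.1, -0.7, 1.0]
opening: 0.0304
```

```bash
python3 -c "
from go import *
plan([.5348,.2936,.2],4.3)"
```

```text
t 8.07 at [0.5361 0.2922 0.2144] jaw 5.28 op 0.0304 need [-0.0013  0.0014 -0.0144] rot [-0.55  0.98  0.13] rows 1
dp [[-0.0015, 0.0144, -0.0013]]
dr [-0.55, 0.98, 0.13]
```

Near and level; descend to z≈0.135 first, then verify.

Emit:
{"fn": "servo_tool", "kwargs": {"delta_pos": [[-0.0015,0.035,-0.0013],[0,0.035,0],[0,0,0]], "dr": [[-0.5,1,0],[0,0,0],[0,0,0]], "grip": [0.35,0.35,0.35]}}

```text
t: 8.45
tool_pos: [0.5384, 0.2921, 0.1478]
tool_rot: [-1.237, 1.147, -1.158]
contact_force: [-0.5, -0.1, 0.2]
opening: 0.0304
```

```bash
python3 -c "
from go import *
plan([.5348,.2936,.092],4.3)
snap('wrist','w6.png')"
```

```text
t 8.45 at [0.5384 0.2921 0.1478] jaw 4.3 op 0.0304 need [-0.0036  0.0015 -0.0558] rot [-0.51 -0.    0.03] rows 1
dp [[-0.0018, 0.0557, -0.0039]]
dr [-0.51, -0.0, 0.03]
```

View pics/w6.png

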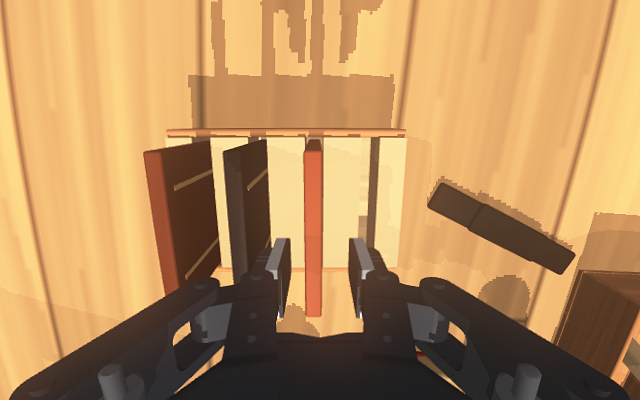

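Emit:
{"fn": "servo_tool", "kwargs": {"delta_pos": [[-0.0018,0.02,-0.004],[0,0.02,0],[0,0.015,0],[0,0,0]], "dr": [[-0.5,0,0],[0,0,0],[0,0,0],[0,0,0]], "grip": [0.35,0.35,0.35,0.35]}}

```text
t: 9.0
tool_pos: [0.5384, 0.2944, 0.0961]
tool_rot: [-1.234, 1.148, -1.157]
contact_force: [-0.8, -0.5, -1.0]
opening: 0.03
```

```bash
python3 -c "
from go import *
plan([.5348,.2936,.092],4.3)"
```

```text
t 9.0 at [0.5384 0.2944 0.0961] jaw 4.26 op 0.03 need [-0.0036 -0.0008 -0.0041] rot [-0.58 -0.04 -0.16] rows 1
dp [[0.0005, 0.0041, -0.0037]]
dr [-0.58, -0.04, -0.16]
```

Emit:
{"fn": "servo_tool", "kwargs": {"delta_pos": [[0,0.003,-0.004],[0,0,0]], "dr": [[-0.6,0,0],[0,0,0]], "grip": [0.35,0.35]}}

```text
t: 9.25
tool_pos: [0.535, 0.2945, 0.0939]
tool_rot: [-1.241, 1.155, -1.152]
contact_force: [1.1, -0.9, 0.2]
opening: 0.0301
```

```bash
python3 -c "
from go import *
plan([.5348,.2936,.092],4.3)"
```

```text
t 9.25 at [0.535  0.2945 0.0939] jaw 4.27 op 0.0301 need [-0.0002 -0.0009 -0.0019] rot [-0.04 -0.03 -0.19] rows 1
dp [[0.0009, 0.0019, -0.0003]]
dr [-0.04, -0.03, -0.19]
```

Emit:
{"fn": "servo_tool", "kwargs": {"delta_pos": [[0,0,0],[0,0,0],[0,0,0],[0,0,0]], "dr": [[0,0,0],[0,0,0],[0,0,0],[0,0,0]], "grip": [0.05,0.05,0.05,0.05], "grip_force": 40}}

```text
t: 9.75
tool_pos: [0.5352, 0.2946, 0.0945]
tool_rot: [-1.24, 1.154, -1.152]
contact_force: [0.3, 0.2, 0.5]
opening: 0.0095
```

```bash
python3 -c "
from go import *
plan([.5348,.2936,.20],4.3)"
```

```text
t 9.75 at [0.5352 0.2946 0.0945] jaw 4.28 op 0.0095 need [-0.0004 -0.001   0.1055] rot [-0.1  -0.02 -0.21] rows 2
dp [[0.0003, -0.0528, -0.0002], [0.0004, -0.0528, -0.0002]]
dr [-0.05, -0.01, -0.1]
```

Emit:
{"fn": "servo_tool", "kwargs": {"delta_pos": [[0,-0.02,0],[0,-0.03,0],[0,-0.05,0],[0,-0.055,0],[0,-0.05,0]], "dr": [[0,0,0],[0,0,0],[0,0,0],[0,0,0],[0,0,0]], "grip": [0.05,0.05,0.05,0.05,0.05]}}

```text
t: 10.38
tool_pos: [0.5324, 0.2928, 0.304]
tool_rot: [-1.248, 1.159, -1.151]
contact_force: [0.4, 0.3, -1.4]
opening: 0.0093
```

```bash
cat >> go.py <<'E'
def slot(i,z): return tf(CAS,((-.063,-.021,.021,.063)[i-1],0,z))[0]
SJ=8.28
E
python3 -c "
from go import *
print([slot(i,0).round(4) for i in (1,2,3,4)])
s=slot(3,.31); plan(s,SJ)"
```

```text
[array([ 0.4687, -0.2439,  0.    ]), array([ 0.5102, -0.2378,  0.    ]), array([ 0.5518, -0.2318,  0.    ]), array([ 0.5933, -0.2257,  0.    ])]
t 10.38 at [0.5324 0.2928 0.304 ] jaw 4.28 op 0.0093 need [ 0.0194 -0.5245  0.006 ] rot [ 0.38 -4.   -0.06] rows 9
dp [[0.0583, -0.0007, -0.0022], [0.0583, -0.0007, -0.0027], [0.0582, -0.0007, -0.0031], [0.0582, -0.0007, -0.0036], [0.0582, -0.0007, -0.004], [0.0582, -0.0007, -0.0045], [0.0581, -0.0007, -0.0049], [0.0581, -0.0007, -0.0054], [0.058, -0.0007, -0.0058]]
dr [0.04, -0.44, -0.01]
```

Emit:
{"fn": "servo_tool", "kwargs": {"delta_pos": [[0.03,-0.001,-0.002],[0.055,-0.001,-0.003],[0.0575,0,-0.003],[0.0575,0,-0.0035],[0.0575,0,-0.004]], "dr": [[0,-0.4,0],[0,-0.4,0],[0,-0.4,0],[0,-0.4,0],[0,-0.4,0]], "grip": [0.05,0.05,0.05,0.05,0.05]}}

```text
t: 11.0
tool_pos: [0.543, 0.0324, 0.3222]
tool_rot: [-1.248, 1.111, -1.125]
contact_force: [0.7, 0.5, -2.1]
opening: 0.0096
```

```bash
python3 -c "
from go import *
s=slot(3,.30); plan(s,SJ)"
```

```text
t 11.0 at [0.543  0.0324 0.3222] jaw 6.83 op 0.0096 need [ 0.0088 -0.2642 -0.0222] rot [-0.95 -1.44 -0.2 ] rows 5
dp [[0.0527, 0.0042, -0.0046], [0.0527, 0.0042, -0.0049], [0.0526, 0.0043, -0.0051], [0.0526, 0.0043, -0.0054], [0.0526, 0.0044, -0.0056]]
dr [-0.19, -0.29, -0.04]
```

Emit:
{"fn": "servo_tool", "kwargs": {"delta_pos": [[0.0525,0.003,-0.0045],[0.0525,0.003,-0.005],[0.0525,0.003,-0.005],[0.05,0.003,-0.005],[0.03,0.003,-0.003]], "dr": [[-0.2,-0.3,0],[-0.2,-0.3,0],[-0.2,-0.3,0],[-0.2,-0.2,0],[0,0,0]], "grip": [0.05,0.05,0.05,0.05,0.05]}}

```text
t: 11.62
tool_pos: [0.5498, -0.2156, 0.3151]
tool_rot: [-1.262, 1.099, -1.114]
contact_force: [1.3, 0.2, -1.4]
opening: 0.0097
```

```bash
python3 -c "
from go import *
s=slot(3,.20); plan(s,SJ)"
```

```text
t 11.62 at [ 0.5498 -0.2156  0.3151] jaw 7.82 op 0.0097 need [ 0.002  -0.0161 -0.1151] rot [-0.67 -0.46  0.07] rows 2
dp [[0.0081, 0.0575, -0.0008], [0.0081, 0.0575, -0.0005]]
dr [-0.34, -0.23, 0.03]
```

Emit:
{"fn": "servo_tool", "kwargs": {"delta_pos": [[0.008,0.05,-0.001],[0.004,0.045,0],[0,0.015,0],[0,0,0]], "dr": [[-0.4,-0.3,0],[-0.3,-0.2,0],[0,0,0],[0,0,0]], "grip": [0.05,0.05,0.05,0.05]}}

```text
t: 12.12
tool_pos: [0.5524, -0.232, 0.2099]
tool_rot: [-1.272, 1.097, -1.112]
contact_force: [-0.1, 0.3, -1.2]
opening: 0.0095
```

```bash
python3 -c "
from go import *
s=slot(3,.16); plan(s,SJ)"
```

```text
t 12.12 at [ 0.5524 -0.232   0.2099] jaw 8.07 op 0.0095 need [-0.0006  0.0003 -0.0499] rot [-0.36 -0.21  0.38] rows 1
dp [[-0.0007, 0.0499, -0.0009]]
dr [-0.36, -0.21, 0.38]
```

Emit:
{"fn": "servo_tool", "kwargs": {"delta_pos": [[-0.001,0.025,-0.001],[-0.001,0.023,0],[0,0,0]], "dr": [[-0.4,-0.2,0.4],[0,0,0],[0,0,0]], "grip": [0.05,0.05,0.05]}}

```text
t: 12.5
tool_pos: [0.5535, -0.2305, 0.1644]
tool_rot: [-1.273, 1.096, -1.106]
contact_force: [0.1, 0.4, -1.4]
opening: 0.0096
```

```bash
python3 -c "
from go import *
s=slot(3,.16); plan(s,SJ)
snap('wrist','w7.png',(180,0,460,300),2.6)"
```

```text
t 12.5 at [ 0.5535 -0.2305  0.1644] jaw 8.37 op 0.0096 need [-0.0018 -0.0013 -0.0044] rot [-0.27  0.09  0.2 ] rows 1
dp [[0.001, 0.0044, -0.0019]]
dr [-0.27, 0.09, 0.2]
```

View pics/w7.png

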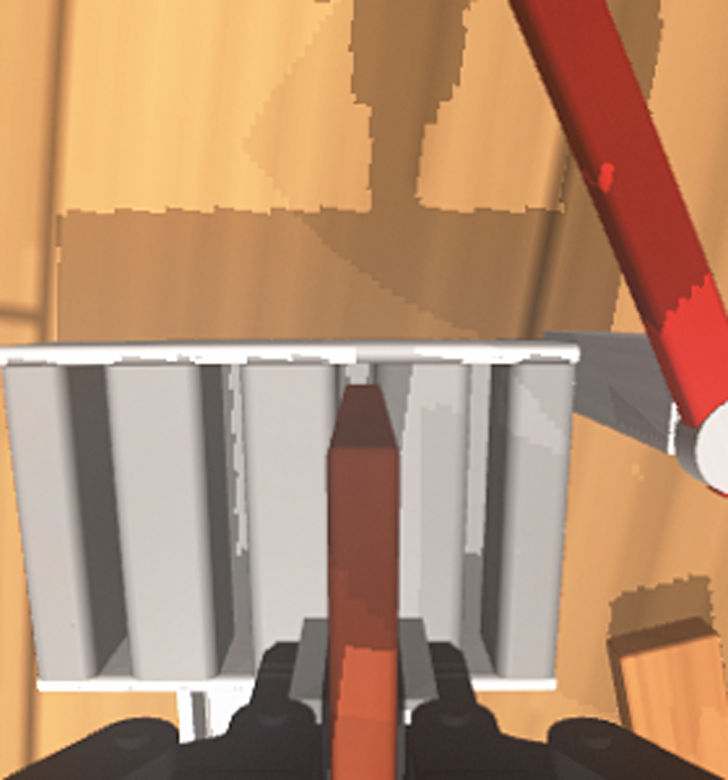

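```bash
python3 - <<'E'
from fit import *
from go import slot,CAS
W=cam('wrist'); k=2.6
t=lambda U,V:np.array([(U+.5)/k-.5+180,(V+.5)/k-.5])
obs=[(W,t(580,345),(.09,.059,.052)),(W,t(555,690),(.09,-.059,.052)),(W,t(38,690),(-.09,-.059,.052)),(W,t(-2,347),(-.09,.059,.052))]
x,r=fit(obs,[.531,-.235,.1445]);print(x);print(r.round(2))
c=lambda P:((proj(W,P)[0]+.5-[180,0])*k-.5).round(1)
o,p,Rm=state()
for y in(.053,-.053):
  for sx in(-.063,-.021,.021,.063): print(sx,y,c(tf(CAS,(sx,y,.052))[0]))
# blank bottom +y corners
b=p+Rm@np.array([0,0,0])
for dz in(-.0825,.0275):
  print('blank',dz,[c(p+Rm@np.array([-.051,-dz,s])) for s in(-.005,.005)])
E
```

```text
[ 0.53218087 -0.23509678  0.14452131]
[[ 0.39 -0.4 ]
 [ 0.08  0.75]
 [ 0.19  0.94]
 [-0.64 -0.84]]
-0.063 0.053 [ 80.9 362.4]
-0.021 0.053 [216.5 361.7]
0.021 0.053 [353.  361.5]
0.063 0.053 [489.3 361.8]
-0.063 -0.053 [110.4 675.9]
-0.021 -0.053 [231.8 676.1]
0.021 -0.053 [353.8 676. ]
0.063 -0.053 [475.5 675.6]
blank -0.0825 [array([345.2, 375.7]), array([382.3, 375.7])]
blank 0.0275 [array([327.7, 435.8]), array([403.5, 435.7])]
```

```bash
sed -i 's/CAS=pose(0.531,-0.2348,0.1445)/CAS=pose(0.532,-0.2350,0.1445)/' go.py; python3 -c "
from go import *
s=slot(3,.13)+[0,.001,0]; plan(s,SJ)"
```

```text
t 12.55 at [ 0.5543 -0.2309  0.1658] jaw 8.36 op 0.0097 need [-0.0015 -0.     -0.0358] rot [-0.38  0.08  0.29] rows 1
dp [[-0.0004, 0.0358, -0.0017]]
dr [-0.38, 0.08, 0.29]
```

Emit:
{"fn": "servo_tool", "kwargs": {"delta_pos": [[0,0.018,-0.002],[0,0.018,-0.001],[0,0,0]], "dr": [[-0.4,0,0.3],[0,0,0],[0,0,0]], "grip": [0.05,0.05,0.05]}}

```text
t: 12.92
tool_pos: [0.5523, -0.2319, 0.1294]
tool_rot: [-1.274, 1.099, -1.102]
contact_force: [-0.6, 0.3, -1.5]
opening: 0.0094
```

```bash
python3 -c "
from go import *
s=slot(3,.11)+[0,.001,0]; plan(s,SJ)"
```

```text
t 12.93 at [ 0.5523 -0.2319  0.1294] jaw 8.38 op 0.0094 need [ 0.0005  0.0009 -0.0194] rot [-0.09  0.1   0.08] rows 1
dp [[-0.0009, 0.0194, 0.0006]]
dr [-0.09, 0.1, 0.08]
```

Emit:
{"fn": "servo_tool", "kwargs": {"delta_pos": [[-0.0005,0.007,0.0005],[0,0.007,0],[0,0.007,0],[0,0,0]], "dr": [[0,0,0],[0,0,0],[0,0,0],[0,0,0]], "grip": [0.05,0.05,0.05,0.05]}}

```text
t: 13.42
tool_pos: [0.5527, -0.2316, 0.1074]
tool_rot: [-1.275, 1.099, -1.103]
contact_force: [-1.3, -0.4, -1.5]
opening: 0.01
```

```bash
python3 -c "
from go import *
s=slot(3,.0945)+[0,.001,0]; plan(s,SJ)"
```

```text
t 13.43 at [ 0.5527 -0.2316  0.1074] jaw 8.38 op 0.01 need [ 0.0001  0.0007 -0.0129] rot [-0.08  0.1   0.1 ] rows 1
dp [[-0.0007, 0.0129, 0.0001]]
dr [-0.08, 0.1, 0.1]
```

Sliding in cleanly (blank bottom at z≈25 mm). Go to the floor.

Emit:
{"fn": "servo_tool", "kwargs": {"delta_pos": [[-0.0005,0.006,0],[0,0.006,0],[0,0.0015,0],[0,0,0]], "dr": [[0,0,0],[0,0,0],[0,0,0],[0,0,0]], "grip": [0.05,0.05,0.05,0.05]}}

```text
t: 13.92
tool_pos: [0.553, -0.2316, 0.0947]
tool_rot: [-1.276, 1.098, -1.103]
contact_force: [-2.2, -0.5, 0.3]
opening: 0.009
```

```bash
python3 -c "
from go import *
s=slot(3,.0945)+[0,.001,0]; plan(s,SJ)
print(ctrl.get_obs()['contact_force'])"
```

```text
t 13.93 at [ 0.553  -0.2316  0.0947] jaw 8.4 op 0.009 need [-0.0002  0.0006 -0.0002] rot [-0.09  0.12  0.15] rows 1
dp [[-0.0007, 0.0002, -0.0001]]
dr [-0.09, 0.12, 0.15]
[-2.17972899 -0.52895193  0.29798523]
```

Emit:
{"fn": "servo_tool", "kwargs": {"delta_pos": [[0,0.0005,0],[0,0,0],[0,-0.03,0],[0,-0.055,0],[0,-0.055,0]], "dr": [[0,0,0],[0,0,0],[0,0,0],[0,0,0],[0,0,0]], "grip": [0.32,0.32,0.32,0.35,0.35]}}

```text
t: 14.55
tool_pos: [0.5507, -0.2296, 0.2308]
tool_rot: [-1.276, 1.106, -1.096]
contact_force: [0.9, -0.5, -0.8]
opening: 0.0297
```

```bash
python3 -c "
from go import *
plan([.493,.2919,.26],4.25)
snap('wrist','w8.png')"
```

```text
t 14.55 at [ 0.5507 -0.2296  0.2308] jaw 8.37 op 0.0297 need [-0.0577  0.5215  0.0292] rot [ 0.28  4.12 -0.22] rows 9
dp [[-0.0583, -0.003, 0.0021], [-0.0583, -0.003, 0.0016], [-0.0583, -0.0031, 0.0011], [-0.0583, -0.0031, 0.0007], [-0.0583, -0.0031, 0.0002], [-0.0583, -0.0031, -0.0002], [-0.0583, -0.0032, -0.0007], [-0.0583, -0.0032, -0.0012], [-0.0583, -0.0032, -0.0016]]
dr [0.03, 0.46, -0.02]
```

View pics/w8.png

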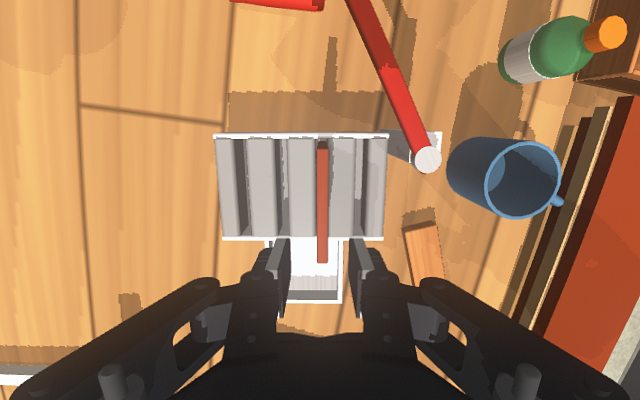

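Emit:
{"fn": "servo_tool", "kwargs": {"delta_pos": [[-0.058,-0.003,0.002],[-0.058,-0.003,0.0015],[-0.058,-0.003,0.001],[-0.058,-0.003,0.0005],[-0.058,-0.003,0]], "dr": [[0,0.5,0],[0,0.5,0],[0,0.5,0],[0,0.5,0],[0,0.5,0]], "grip": [0.35,0.35,0.35,0.35,0.35]}}

```text
t: 15.22
tool_pos: [0.5249, 0.0606, 0.259]
tool_rot: [-1.242, 1.122, -1.156]
contact_force: [1.3, 0.9, -0.8]
opening: 0.03
```

```bash
python3 -c "
from go import *
plan([.493,.2919,.22],4.25)"
```

```text
t 15.22 at [0.5249 0.0606 0.259 ] jaw 5.32 op 0.03 need [-0.0319  0.2313 -0.039 ] rot [-1.18  1.06  0.48] rows 4
dp [[-0.0584, 0.0092, -0.0028], [-0.0584, 0.0093, -0.003], [-0.0583, 0.0095, -0.0032], [-0.0583, 0.0096, -0.0035]]
dr [-0.29, 0.27, 0.12]
```

Emit:
{"fn": "servo_tool", "kwargs": {"delta_pos": [[-0.056,0.006,-0.003],[-0.058,0.006,-0.003],[-0.058,0.006,-0.003],[-0.046,0.008,-0.003],[0,0,0]], "dr": [[-0.3,0.3,0],[-0.3,0.3,0],[-0.3,0.3,0],[-0.3,0.2,0],[0,0,0]], "grip": [0.35,0.35,0.35,0.35,0.35]}}

```text
t: 15.85
tool_pos: [0.4932, 0.2879, 0.2315]
tool_rot: [-1.244, 1.143, -1.159]
contact_force: [0.8, -0.3, 0.0]
opening: 0.0299
```

```bash
python3 -c "
from go import *
plan([.493,.2919,.16],4.25)"
```

```text
t 15.85 at [0.4932 0.2879 0.2315] jaw 4.48 op 0.0299 need [-0.0002  0.004  -0.0715] rot [-0.41  0.23  0.35] rows 2
dp [[-0.0022, 0.0357, -0.0002], [-0.0021, 0.0358, -0.0001]]
dr [-0.21, 0.12, 0.18]
```

Emit:
{"fn": "servo_tool", "kwargs": {"delta_pos": [[-0.004,0.04,-0.001],[0,0.04,-0.001],[0,0.005,0],[0,0,0]], "dr": [[-0.4,0.2,0.3],[-0.2,0,0],[0,0,0],[0,0,0]], "grip": [0.35,0.35,0.35,0.35]}}

```text
t: 16.35
tool_pos: [0.4939, 0.2912, 0.1478]
tool_rot: [-1.24, 1.152, -1.156]
contact_force: [0.1, 0.4, 0.4]
opening: 0.0301
```

```bash
python3 -c "
from go import *
plan([.493,.2919,.093],4.25)
snap('wrist','w9.png')"
```

```text
t 16.35 at [0.4939 0.2912 0.1478] jaw 4.24 op 0.0301 need [-0.0009  0.0007 -0.0548] rot [-0.22 -0.01 -0.05] rows 1
dp [[-0.0007, 0.0548, -0.0011]]
dr [-0.22, -0.01, -0.05]
```

View pics/w9.png

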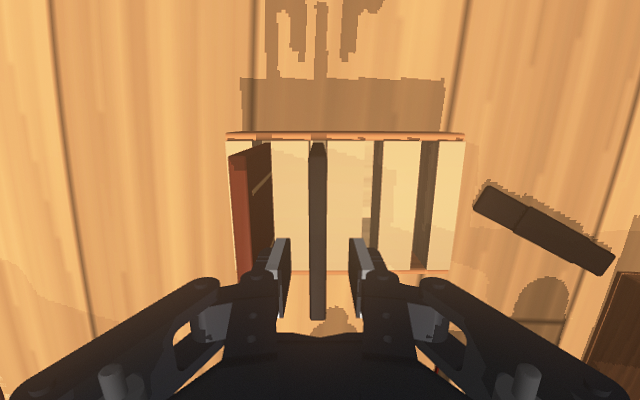

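Emit:
{"fn": "servo_tool", "kwargs": {"delta_pos": [[0,0.02,-0.002],[0,0.02,-0.001],[0,0.014,-0.001],[0,0,0]], "dr": [[-0.3,0,0],[-0.2,0,0],[-0.2,0,0],[0,0,0]], "grip": [0.35,0.35,0.35,0.35]}}

```text
t: 16.9
tool_pos: [0.492, 0.2916, 0.094]
tool_rot: [-1.243, 1.159, -1.151]
contact_force: [0.9, -0.4, 1.1]
opening: 0.0297
```

```bash
python3 -c "
from go import *
plan([.493,.2919,.093],4.25)"
```

```text
t 16.9 at [0.492  0.2916 0.094 ] jaw 4.2 op 0.0297 need [ 0.001   0.0003 -0.001 ] rot [ 0.18 -0.05 -0.17] rows 1
dp [[-0.0003, 0.001, 0.001]]
dr [0.18, -0.05, -0.17]
```

Close, then lift.

Emit:
{"fn": "servo_tool", "kwargs": {"delta_pos": [[0,0,0.001],[0,0,0],[0,0,0],[0,0,0]], "dr": [[0.1,0,0],[0,0,0],[0,0,0],[0,0,0]], "grip": [0.05,0.05,0.05,0.05]}}

```text
t: 17.4
tool_pos: [0.4931, 0.2917, 0.0941]
tool_rot: [-1.242, 1.157, -1.152]
contact_force: [-1.4, 0.2, -0.4]
opening: 0.0092
```

Emit:
{"fn": "servo_tool", "kwargs": {"delta_pos": [[0,-0.02,0],[0,-0.03,0],[0,-0.05,0],[0,-0.055,0],[0,-0.05,0]], "dr": [[0,0,0],[0,0,0],[0,0,0],[0,0,0],[0,0,0]], "grip": [0.05,0.05,0.05,0.05,0.05]}}

```text
t: 18.02
tool_pos: [0.4912, 0.2901, 0.3053]
tool_rot: [-1.248, 1.16, -1.151]
contact_force: [0.9, -0.4, -0.3]
opening: 0.0098
```

```bash
python3 -c "
from go import *
s=slot(2,.30); plan(s,SJ)"
```

```text
t 18.02 at [0.4912 0.2901 0.3053] jaw 4.21 op 0.0098 need [ 0.0201 -0.5282 -0.0053] rot [ 0.41 -4.07 -0.05] rows 9
dp [[0.0587, 0.0006, -0.0021], [0.0587, 0.0006, -0.0025], [0.0587, 0.0006, -0.003], [0.0586, 0.0006, -0.0035], [0.0586, 0.0006, -0.0039], [0.0586, 0.0006, -0.0044], [0.0585, 0.0006, -0.0049], [0.0585, 0.0006, -0.0053], [0.0584, 0.0006, -0.0058]]
dr [0.05, -0.45, -0.01]
```

Emit:
{"fn": "servo_tool", "kwargs": {"delta_pos": [[0.03,0,-0.002],[0.055,0.001,-0.003],[0.058,0.002,-0.003],[0.058,0.002,-0.0035],[0.058,0.002,-0.004]], "dr": [[0,-0.4,0],[0,-0.4,0],[0,-0.4,0],[0,-0.4,0],[0,-0.4,0]], "grip": [0.05,0.05,0.05,0.05,0.05]}}

```text
t: 18.65
tool_pos: [0.502, 0.0283, 0.3154]
tool_rot: [-1.246, 1.11, -1.127]
contact_force: [0.2, -0.3, -1.9]
opening: 0.0092
```

```bash
python3 -c "
from go import *
s=slot(2,.29); plan(s,SJ)"
```

```text
t 18.65 at [0.502  0.0283 0.3154] jaw 6.79 op 0.0092 need [ 0.0093 -0.2663 -0.0254] rot [-1.08 -1.48 -0.21] rows 5
dp [[0.0531, 0.0048, -0.0046], [0.0531, 0.0048, -0.0048], [0.0531, 0.0049, -0.0051], [0.053, 0.005, -0.0053], [0.053, 0.005, -0.0056]]
dr [-0.22, -0.3, -0.04]
```

Emit:
{"fn": "servo_tool", "kwargs": {"delta_pos": [[0.053,0.003,-0.0045],[0.053,0.003,-0.005],[0.053,0.003,-0.005],[0.053,0.006,-0.005],[0.033,0.02,-0.003]], "dr": [[-0.3,-0.3,0],[-0.3,-0.3,0],[-0.3,-0.3,0],[-0.3,-0.3,0],[-0.2,-0.2,0]], "grip": [0.05,0.05,0.05,0.05,0.05]}}

```text
t: 19.27
tool_pos: [0.5108, -0.2277, 0.2911]
tool_rot: [-1.27, 1.096, -1.111]
contact_force: [0.2, 1.2, -0.9]
opening: 0.01
```

```bash
python3 -c "
from go import *
s=slot(2,.21)+[0,.001,0]; plan(s,SJ)"
```

```text
t 19.27 at [ 0.5108 -0.2277  0.2911] jaw 8.1 op 0.01 need [ 0.0004 -0.0093 -0.0811] rot [-0.47 -0.18  0.27] rows 2
dp [[0.0044, 0.0406, -0.0008], [0.0045, 0.0406, -0.0006]]
dr [-0.23, -0.09, 0.14]
```

Emit:
{"fn": "servo_tool", "kwargs": {"delta_pos": [[0.003,0.04,-0.001],[0.001,0.045,-0.001],[0,0.02,0],[0,0,0]], "dr": [[-0.3,-0.2,0.2],[-0.3,0,0.2],[0,0,0],[0,0,0]], "grip": [0.05,0.05,0.05,0.05]}}

```text
t: 19.77
tool_pos: [0.5103, -0.2361, 0.1892]
tool_rot: [-1.272, 1.103, -1.108]
contact_force: [-0.4, -0.4, -0.9]
opening: 0.0095
```

```bash
python3 -c "
from go import *
s=slot(2,.14)+[0,.001,0]; plan(s,SJ)"
```

```text
t 19.77 at [ 0.5103 -0.2361  0.1892] jaw 8.02 op 0.0095 need [ 0.0009 -0.0009 -0.0492] rot [-0.13 -0.26  0.1 ] rows 1
dp [[0.001, 0.0492, 0.0006]]
dr [-0.13, -0.26, 0.1]
```

Emit:
{"fn": "servo_tool", "kwargs": {"delta_pos": [[0,0.02,-0.0005],[0,0.02,0],[0,0.01,0],[0,0,0]], "dr": [[-0.2,-0.3,0],[0,0,0],[0,0,0],[0,0,0]], "grip": [0.05,0.05,0.05,0.05]}}

```text
t: 20.27
tool_pos: [0.5121, -0.2368, 0.1404]
tool_rot: [-1.276, 1.095, -1.106]
contact_force: [-0.2, -0.4, -1.6]
opening: 0.009
```

```bash
python3 -c "
from go import *
s=slot(2,.12)+[0,.001,0]; plan(s,SJ)"
```

```text
t 20.27 at [ 0.5121 -0.2368  0.1404] jaw 8.41 op 0.009 need [-0.0009 -0.0002 -0.0204] rot [-0.21  0.13  0.35] rows 1
dp [[-0.0001, 0.0204, -0.001]]
dr [-0.21, 0.13, 0.35]
```

Emit:
{"fn": "servo_tool", "kwargs": {"delta_pos": [[0,0.008,-0.0015],[0,0.008,-0.0003],[0,0.008,0],[0,0.006,0],[0,0,0]], "dr": [[-0.3,0,0.3],[0,0,0],[0,0,0],[0,0,0],[0,0,0]], "grip": [0.05,0.05,0.05,0.05,0.05]}}

```text
t: 20.9
tool_pos: [0.5108, -0.2376, 0.1092]
tool_rot: [-1.277, 1.1, -1.101]
contact_force: [0.3, -0.6, -1.1]
opening: 0.0095
```

```bash
python3 -c "
from go import *
s=slot(2,.0945)+[0,.001,0]; plan(s,SJ)"
```

```text
t 20.9 at [ 0.5108 -0.2376  0.1092] jaw 8.41 op 0.0095 need [ 0.0005  0.0005 -0.0147] rot [0.05 0.13 0.08] rows 1
dp [[-0.0005, 0.0147, 0.0005]]
dr [0.05, 0.13, 0.08]
```

Emit:
{"fn": "servo_tool", "kwargs": {"delta_pos": [[-0.0005,0.006,0.0003],[0,0.006,0],[0,0.003,0],[0,0,0]], "dr": [[0,0,0],[0,0,0],[0,0,0],[0,0,0]], "grip": [0.05,0.05,0.05,0.05]}}

```text
t: 21.4
tool_pos: [0.5114, -0.2374, 0.094]
tool_rot: [-1.277, 1.099, -1.102]
contact_force: [-0.9, 0.6, 0.0]
opening: 0.0097
```

```bash
python3 -c "
from go import *
s=slot(2,.094)+[0,.001,0]; plan(s,SJ);print(ctrl.get_obs()['contact_force'])"
```

```text
t 21.4 at [ 0.5114 -0.2374  0.094 ] jaw 8.42 op 0.0097 need [-0.0001  0.0004 -0.    ] rot [0.01 0.14 0.14] rows 1
dp [[-0.0004, 0.0, -0.0001]]
dr [0.01, 0.14, 0.14]
[-0.9207921   0.63290384  0.03788995]
```

Home. Release and lift.

Emit:
{"fn": "servo_tool", "kwargs": {"delta_pos": [[0,0.0005,0],[0,0,0],[0,-0.03,0],[0,-0.055,0],[0,-0.055,0]], "dr": [[0,0,0],[0,0,0],[0,0,0],[0,0,0],[0,0,0]], "grip": [0.32,0.32,0.32,0.35,0.35]}}

```text
t: 22.02
tool_pos: [0.5088, -0.2353, 0.2309]
tool_rot: [-1.278, 1.109, -1.093]
contact_force: [0.3, -0.2, -0.5]
opening: 0.0296
```

```bash
python3 -c "
from go import *
plan([.451,.2887,.26],4.25)
snap('wrist','w10.png')"
```

```text
t 22.02 at [ 0.5088 -0.2353  0.2309] jaw 8.41 op 0.0296 need [-0.0578  0.524   0.0291] rot [ 0.5   4.16 -0.27] rows 9
dp [[-0.0586, -0.003, 0.0021], [-0.0586, -0.003, 0.0017], [-0.0586, -0.003, 0.0012], [-0.0586, -0.003, 0.0007], [-0.0586, -0.0031, 0.0003], [-0.0586, -0.0031, -0.0002], [-0.0586, -0.0031, -0.0007], [-0.0586, -0.0032, -0.0011], [-0.0586, -0.0032, -0.0016]]
dr [0.06, 0.46, -0.03]
```

View pics/w10.png

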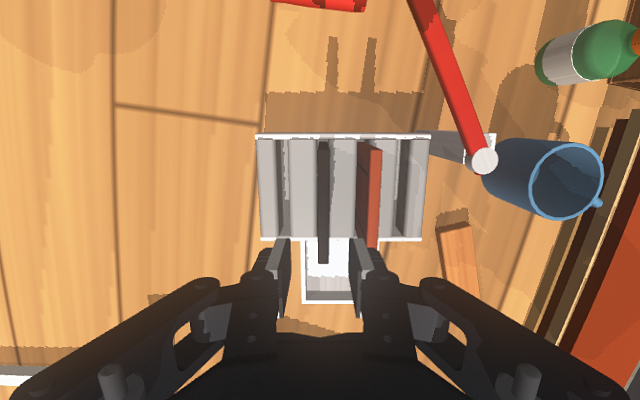

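Two blanks in. Back for the last one.

Emit:
{"fn": "servo_tool", "kwargs": {"delta_pos": [[-0.058,-0.003,0.002],[-0.0585,-0.003,0.0015],[-0.0585,-0.003,0.001],[-0.0585,-0.003,0.0005],[-0.0585,-0.003,0]], "dr": [[0,0.5,0],[0,0.5,0],[0,0.5,0],[0,0.5,0],[0,0.5,0]], "grip": [0.35,0.35,0.35,0.35,0.35]}}

```text
t: 22.7
tool_pos: [0.4817, 0.0566, 0.2589]
tool_rot: [-1.247, 1.126, -1.153]
contact_force: [0.2, 0.3, 0.5]
opening: 0.0295
```

```bash
python3 -c "
from go import *
plan([.451,.2887,.22],4.25)"
```

```text
t 22.7 at [0.4817 0.0566 0.2589] jaw 5.33 op 0.0295 need [-0.0307  0.2321 -0.0389] rot [-0.81  1.08  0.49] rows 4
dp [[-0.0586, 0.0092, -0.0024], [-0.0585, 0.0093, -0.0026], [-0.0585, 0.0095, -0.0029], [-0.0585, 0.0096, -0.0031]]
dr [-0.2, 0.27, 0.12]
```

Emit:
{"fn": "servo_tool", "kwargs": {"delta_pos": [[-0.056,0.006,-0.0025],[-0.0585,0.006,-0.0025],[-0.0585,0.008,-0.003],[-0.048,0.012,-0.003],[0,0,0]], "dr": [[-0.3,0.3,0.1],[-0.3,0.3,0.1],[-0.2,0.3,0.1],[-0.2,0.2,0],[0,0,0]], "grip": [0.35,0.35,0.35,0.35,0.35]}}

```text
t: 23.32
tool_pos: [0.4499, 0.2864, 0.2263]
tool_rot: [-1.244, 1.148, -1.154]
contact_force: [-0.7, -0.4, -0.5]
opening: 0.0299
```

```bash
python3 -c "
from go import *
plan([.451,.2887,.145],4.25)"
```

```text
t 23.32 at [0.4499 0.2864 0.2263] jaw 4.51 op 0.0299 need [ 0.0011  0.0023 -0.0813] rot [-0.2   0.26  0.11] rows 2
dp [[-0.0012, 0.0406, 0.0005], [-0.0011, 0.0406, 0.0005]]
dr [-0.1, 0.13, 0.06]
```

Emit:
{"fn": "servo_tool", "kwargs": {"delta_pos": [[-0.002,0.04,0],[0,0.04,0],[0,0,0]], "dr": [[-0.2,0.3,0],[-0.2,0,0],[0,0,0]], "grip": [0.35,0.35,0.35]}}

```text
t: 23.7
tool_pos: [0.4515, 0.288, 0.1465]
tool_rot: [-1.243, 1.153, -1.156]
contact_force: [-0.3, 0.2, 0.1]
opening: 0.03
```

```bash
python3 -c "
from go import *
plan([.451,.2887,.093],4.25)
snap('wrist','w11.png')"
```

```text
t 23.7 at [0.4515 0.288  0.1465] jaw 4.22 op 0.03 need [-0.0005  0.0007 -0.0535] rot [-0.05 -0.03  0.08] rows 1
dp [[-0.0009, 0.0535, -0.0005]]
dr [-0.05, -0.03, 0.08]
```

View pics/w11.png

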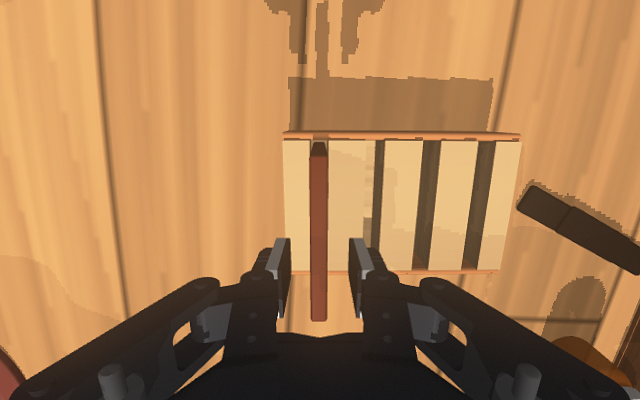

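Emit:
{"fn": "servo_tool", "kwargs": {"delta_pos": [[-0.0005,0.02,-0.001],[0,0.02,-0.001],[0,0.013,0],[0,0,0]], "dr": [[-0.2,0,0],[-0.2,0,0],[0,0,0],[0,0,0]], "grip": [0.35,0.35,0.35,0.35]}}

```text
t: 24.25
tool_pos: [0.4538, 0.2893, 0.0969]
tool_rot: [-1.237, 1.154, -1.156]
contact_force: [-0.2, -1.0, 0.4]
opening: 0.0294
```

```bash
python3 -c "
from go import *
plan([.451,.2887,.093],4.25)"
```

```text
t 24.25 at [0.4538 0.2893 0.0969] jaw 4.13 op 0.0294 need [-0.0028 -0.0006 -0.0039] rot [-0.24 -0.12 -0.14] rows 1
dp [[0.0004, 0.0039, -0.0029]]
dr [-0.24, -0.12, -0.14]
```

Emit:
{"fn": "servo_tool", "kwargs": {"delta_pos": [[0.0004,0.003,-0.003],[0,0,0]], "dr": [[-0.3,-0.1,-0.1],[0,0,0]], "grip": [0.35,0.35]}}

```text
t: 24.5
tool_pos: [0.4511, 0.2889, 0.0943]
tool_rot: [-1.243, 1.155, -1.154]
contact_force: [1.3, -0.2, -0.0]
opening: 0.03
```

Emit:
{"fn": "servo_tool", "kwargs": {"delta_pos": [[0,0,0],[0,0,0],[0,0,0],[0,0,0]], "dr": [[0,0,0],[0,0,0],[0,0,0],[0,0,0]], "grip": [0.05,0.05,0.05,0.05]}}

```text
t: 25.0
tool_pos: [0.4516, 0.2892, 0.0953]
tool_rot: [-1.241, 1.154, -1.154]
contact_force: [-0.9, -0.0, -1.6]
opening: 0.0097
```

Emit:
{"fn": "servo_tool", "kwargs": {"delta_pos": [[0,-0.02,0],[0,-0.03,0],[0,-0.05,0],[0,-0.055,0],[0,-0.05,0]], "dr": [[0,0,0],[0,0,0],[0,0,0],[0,0,0],[0,0,0]], "grip": [0.05,0.05,0.05,0.05,0.05]}}

```text
t: 25.62
tool_pos: [0.4491, 0.2878, 0.3062]
tool_rot: [-1.248, 1.157, -1.153]
contact_force: [0.6, 0.8, -1.4]
opening: 0.0089
```

```bash
python3 -c "
from go import *
s=slot(1,.30); plan(s,SJ)"
```

```text
t 25.62 at [0.4491 0.2878 0.3062] jaw 4.25 op 0.0089 need [ 0.0205 -0.5319 -0.0062] rot [ 0.29 -4.03  0.04] rows 9
dp [[0.0591, 0.0008, -0.0021], [0.0591, 0.0007, -0.0026], [0.0591, 0.0007, -0.003], [0.059, 0.0007, -0.0035], [0.059, 0.0007, -0.004], [0.059, 0.0007, -0.0044], [0.0589, 0.0007, -0.0049], [0.0589, 0.0007, -0.0053], [0.0589, 0.0007, -0.0058]]
dr [0.03, -0.45, 0.0]
```

Grasp height here: TCP z 0.0953, y offset +1.5 mm.

Emit:
{"fn": "servo_tool", "kwargs": {"delta_pos": [[0.03,0,-0.002],[0.055,0.001,-0.003],[0.0585,0.002,-0.003],[0.0585,0.002,-0.0035],[0.0585,0.002,-0.004]], "dr": [[0,-0.4,0],[0,-0.4,0],[0,-0.4,0],[0,-0.4,0],[0,-0.4,0]], "grip": [0.05,0.05,0.05,0.05,0.05]}}

```text
t: 26.25
tool_pos: [0.4602, 0.0243, 0.3157]
tool_rot: [-1.246, 1.108, -1.128]
contact_force: [0.9, 0.2, -1.4]
opening: 0.0092
```

```bash
python3 -c "
from go import *
s=slot(1,.28); plan(s,SJ)"
```

```text
t 26.25 at [0.4602 0.0243 0.3157] jaw 6.84 op 0.0092 need [ 0.0094 -0.2683 -0.0357] rot [-1.17 -1.43 -0.11] rows 5
dp [[0.0535, 0.0069, -0.0047], [0.0535, 0.007, -0.0049], [0.0535, 0.007, -0.0051], [0.0534, 0.0071, -0.0054], [0.0534, 0.0071, -0.0056]]
dr [-0.23, -0.29, -0.02]
```

Emit:
{"fn": "servo_tool", "kwargs": {"delta_pos": [[0.053,0.004,-0.0045],[0.0535,0.004,-0.005],[0.0535,0.005,-0.005],[0.0535,0.008,-0.005],[0.034,0.02,-0.003]], "dr": [[-0.3,-0.3,0],[-0.3,-0.3,0],[-0.3,-0.3,0],[-0.3,-0.3,0],[-0.2,-0.2,0]], "grip": [0.05,0.05,0.05,0.05,0.05]}}

```text
t: 26.88
tool_pos: [0.4698, -0.2345, 0.2852]
tool_rot: [-1.27, 1.094, -1.114]
contact_force: [0.2, -0.5, -0.4]
opening: 0.0098
```

```bash
python3 -c "
from go import *
s=slot(1,.19)+[0,.0015,0]; plan(s,SJ)"
```

```text
t 26.88 at [ 0.4698 -0.2345  0.2852] jaw 8.13 op 0.0098 need [-0.0001 -0.0081 -0.0952] rot [-0.57 -0.15  0.41] rows 2
dp [[0.0036, 0.0476, -0.0011], [0.0038, 0.0476, -0.0009]]
dr [-0.28, -0.08, 0.21]
```

Emit:
{"fn": "servo_tool", "kwargs": {"delta_pos": [[0.002,0.04,-0.001],[0.0005,0.042,-0.001],[0,0.012,0],[0,0,0]], "dr": [[-0.3,-0.2,0.3],[-0.3,0,0.2],[0,0,0],[0,0,0]], "grip": [0.05,0.05,0.05,0.05]}}

```text
t: 27.38
tool_pos: [0.4692, -0.2416, 0.1944]
tool_rot: [-1.271, 1.101, -1.109]
contact_force: [0.5, -0.3, -0.5]
opening: 0.0093
```

```bash
python3 -c "
from go import *
s=slot(1,.14)+[0,.0015,0]; plan(s,SJ)"
```

```text
t 27.38 at [ 0.4692 -0.2416  0.1944] jaw 8.04 op 0.0093 need [ 0.0004 -0.001  -0.0544] rot [-0.19 -0.24  0.15] rows 1
dp [[0.0009, 0.0544, 0.0001]]
dr [-0.19, -0.24, 0.15]
```

Emit:
{"fn": "servo_tool", "kwargs": {"delta_pos": [[0,0.02,-0.001],[0,0.02,-0.0005],[0,0.012,0],[0,0,0]], "dr": [[-0.3,-0.2,0.1],[-0.1,0,0],[0,0,0],[0,0,0]], "grip": [0.05,0.05,0.05,0.05]}}

```text
t: 27.88
tool_pos: [0.4696, -0.2425, 0.143]
tool_rot: [-1.277, 1.099, -1.105]
contact_force: [-0.1, 0.6, -1.2]
opening: 0.0096
```

```bash
python3 -c "
from go import *
s=slot(1,.115)+[0,.0015,0]; plan(s,SJ)"
```

```text
t 27.88 at [ 0.4696 -0.2425  0.143 ] jaw 8.32 op 0.0096 need [ 0.0001 -0.0001 -0.028 ] rot [-0.02  0.04  0.28] rows 1
dp [[-0.0, 0.028, 0.0]]
dr [-0.02, 0.04, 0.28]
```

Emit:
{"fn": "servo_tool", "kwargs": {"delta_pos": [[0,0.008,-0.0005],[0,0.008,-0.0003],[0,0.008,0],[0,0.008,0],[0,0,0]], "dr": [[-0.2,0,0.2],[0,0,0],[0,0,0],[0,0,0],[0,0,0]], "grip": [0.05,0.05,0.05,0.05,0.05]}}

```text
t: 28.5
tool_pos: [0.4692, -0.243, 0.1095]
tool_rot: [-1.278, 1.102, -1.102]
contact_force: [-0.7, 0.1, -0.1]
opening: 0.0094
```

```bash
python3 -c "
from go import *
s=slot(1,.095)+[0,.0015,0]; plan(s,SJ)"
```

```text
t 28.5 at [ 0.4692 -0.243   0.1095] jaw 8.32 op 0.0094 need [ 0.0005  0.0004 -0.0145] rot [0.14 0.04 0.12] rows 1
dp [[-0.0004, 0.0145, 0.0006]]
dr [0.14, 0.04, 0.12]
```

Emit:
{"fn": "servo_tool", "kwargs": {"delta_pos": [[-0.0004,0.006,0.0003],[0,0.006,0],[0,0.003,0],[0,0,0]], "dr": [[0,0,0],[0,0,0],[0,0,0],[0,0,0]], "grip": [0.05,0.05,0.05,0.05]}}

```text
t: 29.0
tool_pos: [0.4699, -0.2432, 0.095]
tool_rot: [-1.278, 1.101, -1.103]
contact_force: [-1.2, 1.0, -0.0]
opening: 0.0094
```

```bash
python3 -c "
from go import *
s=slot(1,.095)+[0,.0015,0]; plan(s,SJ);print(ctrl.get_obs()['contact_force'])"
```

```text
t 29.0 at [ 0.4699 -0.2432  0.095 ] jaw 8.33 op 0.0094 need [-0.0003  0.0006 -0.    ] rot [0.11 0.06 0.19] rows 1
dp [[-0.0006, 0.0, -0.0002]]
dr [0.11, 0.06, 0.19]
[-1.16394208  0.9552364  -0.02863187]
```

Emit:
{"fn": "servo_tool", "kwargs": {"delta_pos": [[0,0.0005,0],[0,0,0],[0,-0.03,0],[0,-0.055,0],[0,-0.055,0]], "dr": [[0,0,0],[0,0,0],[0,0,0],[0,0,0],[0,0,0]], "grip": [0.32,0.32,0.32,0.35,0.35]}}

```text
t: 29.62
tool_pos: [0.4676, -0.2409, 0.2316]
tool_rot: [-1.279, 1.11, -1.094]
contact_force: [0.4, -0.9, 0.1]
opening: 0.0298
```

```bash
python3 -c "
from go import *
plan([.5261,.0,.26],8.3)
snap('wrist','w12.png')
snap('top','t12.png',(160,130,460,290),2.6)"
```

```text
t 29.62 at [ 0.4676 -0.2409  0.2316] jaw 8.32 op 0.0298 need [0.0585 0.2409 0.0284] rot [ 0.55  0.02 -0.25] rows 5
dp [[-0.046, -0.0057, 0.0185], [-0.046, -0.0057, 0.0185], [-0.046, -0.0057, 0.0185], [-0.046, -0.0057, 0.0185], [-0.046, -0.0057, 0.0185]]
dr [0.11, 0.0, -0.05]
```

View pics/w12.png

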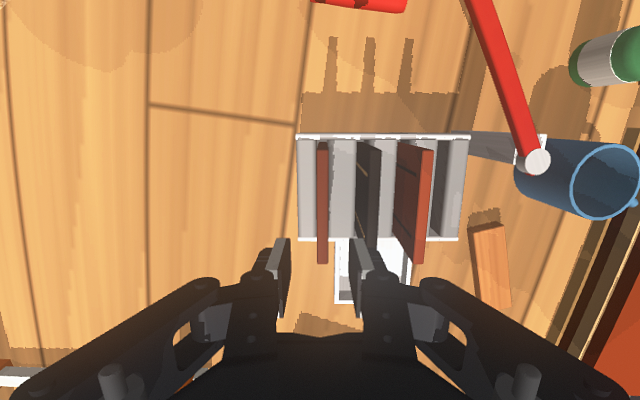

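View pics/t12.png

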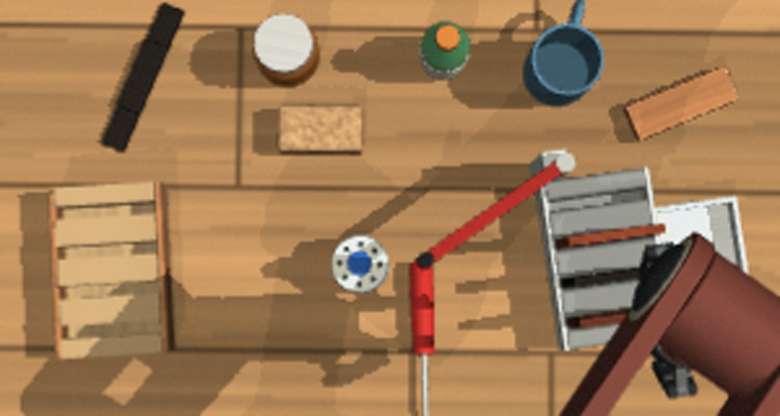

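Emit:
{"fn": "servo_tool", "kwargs": {"delta_pos": [[-0.046,-0.005,0.0185],[-0.046,-0.005,0.0185],[-0.046,-0.004,0.0185],[-0.038,-0.002,0.016],[0,0,0]], "dr": [[0,0,0],[0,0,0],[0,0,0],[0,0,0],[0,0,0]], "grip": [0.5,0.5,0.5,0.5,0.5]}}

```text
t: 30.35
tool_pos: [0.5181, -0.0545, 0.2538]
tool_rot: [-1.275, 1.097, -1.111]
contact_force: [0.6, 0.3, 0.5]
opening: 0.0429
```

```bash
python3 -c "
from go import *
plan([.524,.028,.26],8.3)
import pickle
snap('wrist','w13.png'); pickle.dump(cam('wrist'),open('w13.pkl','wb'))
print(onz(cam('top'),[298.1,231.2],.092))
m=ctrl.masks_of('wrist','canister_c')
for r in m[:2]: print(r['score'],r['extent'])"
```

```text
t 30.35 at [ 0.5181 -0.0545  0.2538] jaw 8.16 op 0.0429 need [0.0059 0.0825 0.0062] rot [-0.26 -0.14  0.44] rows 2
dp [[-0.0404, -0.0034, 0.0088], [-0.0404, -0.0032, 0.0088]]
dr [-0.13, -0.07, 0.22]
[[0.5205586  0.02731264 0.092     ]]
0.8 [304.6, 76.7, 361.5, 134.8]
```

View pics/w13.png

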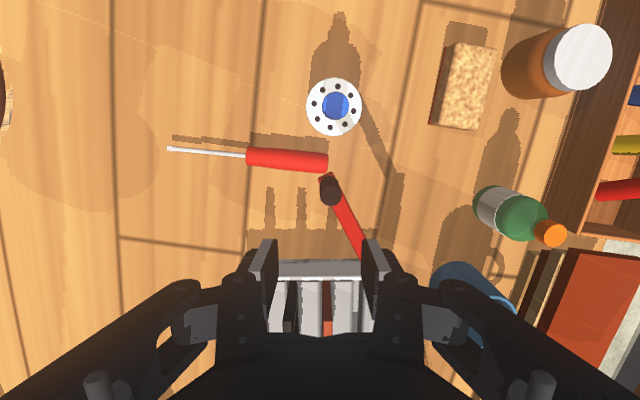

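```bash
python3 -c "
from go import *
import pickle
W=pickle.load(open('w13.pkl','rb'))
print(onz(W,[[336,105.5]],.092),onz(W,[[334,106.5]],.056), onz(W,[[331,180],[327,198]],.179))
im=cv2.imread('pics/w13.png'); cv2.imwrite('pics/w13z.png',cv2.resize(im[65:215,280:400],None,fx=4,fy=4,interpolation=cv2.INTER_CUBIC))"
```

```text
[[0.52254477 0.02563293 0.092     ]] [[0.52249432 0.0262038  0.056     ]] [[ 0.52220073 -0.02827142  0.179     ]
 [ 0.52134583 -0.04144234  0.179     ]]
```

View pics/w13z.png

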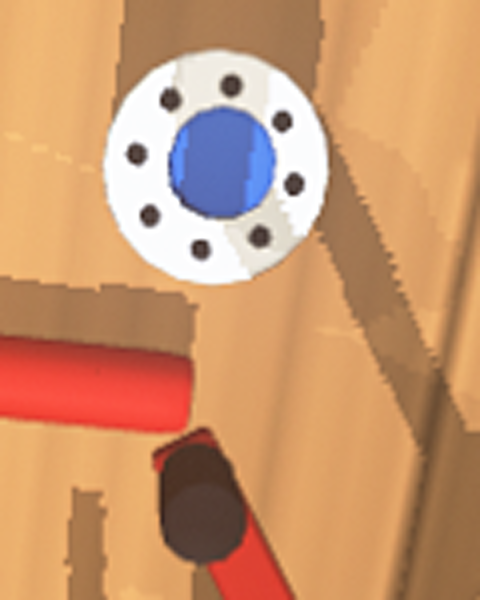

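```bash
python3 -c "
from go import *
print(tf(CAS,(0,-.107,.28)))
plan([.5224,.0256,.17],8.3)"
```

```text
[[ 0.54740775 -0.34088485  0.28      ]]
t 30.45 at [ 0.5177 -0.0566  0.2536] jaw 7.98 op 0.0426 need [ 0.0047  0.0822 -0.0836] rot [-0.21 -0.32  0.46] rows 2
dp [[-0.0407, 0.0415, 0.0079], [-0.0405, 0.0417, 0.0081]]
dr [-0.1, -0.16, 0.23]
```

Stay high while crossing near the pin, then descend vertically.

Emit:
{"fn": "servo_tool", "kwargs": {"delta_pos": [[-0.04,0,0.008],[-0.041,0,0.008],[0,0,0]], "dr": [[-0.2,-0.2,0.2],[-0.1,-0.1,0.2],[0,0,0]], "grip": [0.5,0.5,0.5]}}

```text
t: 30.82
tool_pos: [0.522, 0.0234, 0.2517]
tool_rot: [-1.275, 1.108, -1.108]
contact_force: [1.3, -0.6, -0.7]
opening: 0.0425
```

```bash
python3 -c "
from go import *
plan([.5224,.0256,.12],8.3)"
```

```text
t 30.82 at [0.522  0.0234 0.2517] jaw 7.87 op 0.0425 need [ 0.0004  0.0022 -0.1317] rot [ 0.18 -0.42  0.12] rows 3
dp [[-0.0008, 0.0439, 0.0004], [-0.0008, 0.0439, 0.0003], [-0.0007, 0.0439, 0.0003]]
dr [0.06, -0.14, 0.04]
```

Emit:
{"fn": "servo_tool", "kwargs": {"delta_pos": [[-0.001,0.044,0],[-0.001,0.044,-0.001],[0,0.035,0],[0,0,0]], "dr": [[0,-0.3,0],[-0.2,0,0],[0,0,0],[0,0,0]], "grip": [0.5,0.5,0.5,0.5]}}

```text
t: 31.32
tool_pos: [0.5211, 0.0178, 0.1262]
tool_rot: [-1.278, 1.109, -1.111]
contact_force: [-0.3, 0.8, 0.4]
opening: 0.0427
```

```bash
python3 -c "
from go import *
plan([.5224,.0256,.076],8.3)
snap('wrist','w14.png')"
```

```text
t 31.32 at [0.5211 0.0178 0.1262] jaw 7.76 op 0.0427 need [ 0.0013  0.0078 -0.0502] rot [ 0.28 -0.53  0.32] rows 1
dp [[-0.0078, 0.0501, 0.0026]]
dr [0.28, -0.53, 0.32]
```

View pics/w14.png

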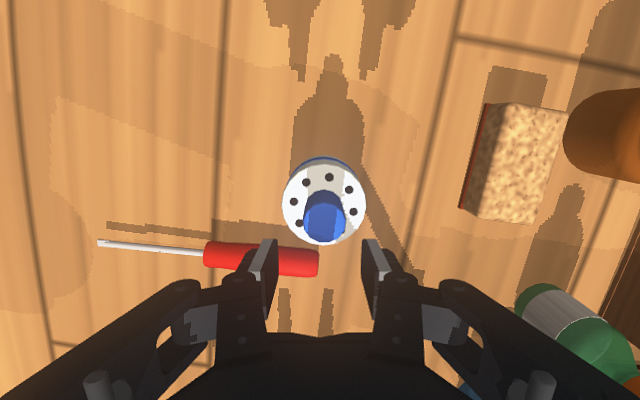

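Emit:
{"fn": "servo_tool", "kwargs": {"delta_pos": [[-0.008,0.005,0.002],[0,0.02,0],[0,0,0]], "dr": [[0.3,-0.5,0.3],[0,0,0],[0,0,0]], "grip": [0.5,0.5,0.5]}}

```text
t: 31.75
tool_pos: [0.5277, 0.025, 0.1088]
tool_rot: [-1.264, 1.091, -1.112]
contact_force: [-0.5, 0.7, -0.4]
opening: 0.0429
```

```bash
python3 -c "
from go import *
plan([.5224,.0256,.076],8.3)"
```

```text
t 31.75 at [0.5277 0.025  0.1088] jaw 8.21 op 0.0429 need [-0.0053  0.0006 -0.0328] rot [-0.84 -0.09  0.19] rows 1
dp [[-0.0015, 0.0328, -0.0057]]
dr [-0.84, -0.09, 0.19]
```

Emit:
{"fn": "servo_tool", "kwargs": {"delta_pos": [[-0.001,0.005,-0.005],[0,0.015,0],[0,0.01,0],[0,0,0]], "dr": [[-0.8,0,0.2],[0,0,0],[0,0,0],[0,0,0]], "grip": [0.5,0.5,0.5,0.5]}}

```text
t: 32.25
tool_pos: [0.5245, 0.0254, 0.0801]
tool_rot: [-1.27, 1.099, -1.105]
contact_force: [0.2, 0.8, 0.3]
opening: 0.0429
```

```bash
python3 -c "
from go import *
plan([.5224,.0256,.076],8.3)
snap('wrist','w15.png')"
```

```text
t 32.25 at [0.5245 0.0254 0.0801] jaw 8.25 op 0.0429 need [-0.0021  0.0002 -0.0041] rot [-0.28 -0.05  0.04] rows 1
dp [[-0.0005, 0.0041, -0.002]]
dr [-0.28, -0.05, 0.04]
```

View pics/w15.png

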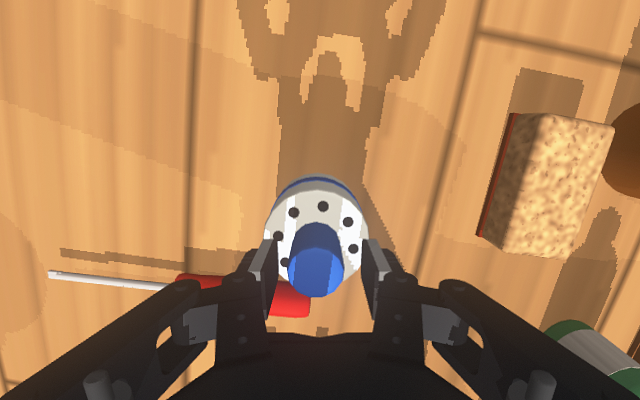

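Emit:
{"fn": "servo_tool", "kwargs": {"delta_pos": [[0,0.002,-0.002],[0,0,0],[0,0,0],[0,0,0],[0,0,0]], "dr": [[-0.3,0,0],[0,0,0],[0,0,0],[0,0,0],[0,0,0]], "grip": [0.5,0.2,0.2,0.2,0.2], "grip_force": 50}}

```text
t: 32.92
tool_pos: [0.5231, 0.025, 0.0789]
tool_rot: [-1.274, 1.101, -1.104]
contact_force: [-0.4, 0.3, -1.3]
opening: 0.0247
```

Emit:
{"fn": "servo_tool", "kwargs": {"delta_pos": [[0,-0.01,0],[0,-0.03,0],[0,-0.05,0],[0,-0.055,0],[0,-0.045,0]], "dr": [[0,0,0],[0,0,0],[0,0,0],[0,0,0],[0,0,0]], "grip": [0.2,0.2,0.2,0.2,0.2]}}

```text
t: 33.55
tool_pos: [0.5198, 0.0254, 0.2709]
tool_rot: [-1.28, 1.109, -1.098]
contact_force: [1.0, -0.1, -1.4]
opening: 0.0247
```

```bash
python3 -c "
from go import *
plan([.5474,-.3409,.29],8.28)"
```

```text
t 33.55 at [0.5198 0.0254 0.2709] jaw 8.24 op 0.0247 need [ 0.0276 -0.3663  0.0191] rot [ 0.51 -0.04 -0.08] rows 7
dp [[0.0524, -0.0028, -0.0036], [0.0524, -0.0028, -0.0036], [0.0524, -0.0028, -0.0036], [0.0524, -0.0028, -0.0036], [0.0524, -0.0027, -0.0036], [0.0524, -0.0027, -0.0036], [0.0524, -0.0027, -0.0036]]
dr [0.07, -0.01, -0.01]
```

Emit:
{"fn": "servo_tool", "kwargs": {"delta_pos": [[0.01,-0.012,0],[0.045,-0.006,-0.003],[0.052,0,-0.0036],[0.0525,0,-0.0036],[0.0525,0,-0.0036]], "dr": [[0,0,0],[0,0,0],[0,0,0],[0,0,0],[0,0,0]], "grip": [0.2,0.2,0.2,0.2,0.2]}}

```text
t: 34.17
tool_pos: [0.5374, -0.1909, 0.2898]
tool_rot: [-1.279, 1.102, -1.094]
contact_force: [1.1, -0.1, -0.4]
opening: 0.0245
```

```bash
python3 -c "
from go import *
plan([.5474,-.3409,.27],8.28)"
```

```text
t 34.17 at [ 0.5374 -0.1909  0.2898] jaw 8.61 op 0.0245 need [ 0.01   -0.15   -0.0198] rot [ 0.28  0.33 -0.09] rows 3
dp [[0.0499, 0.0065, -0.0042], [0.0499, 0.0066, -0.0041], [0.0499, 0.0066, -0.004]]
dr [0.09, 0.11, -0.03]
```

Emit:
{"fn": "servo_tool", "kwargs": {"delta_pos": [[0.05,0.003,-0.004],[0.05,0.004,-0.004],[0.038,0.006,-0.003],[0,0,0],[0,0,0]], "dr": [[0,0,0],[0,0,0],[0,0,0],[0,0,0],[0,0,0]], "grip": [0.2,0.2,0.2,0.2,0.2]}}

```text
t: 34.8
tool_pos: [0.5417, -0.3378, 0.2648]
tool_rot: [-1.278, 1.121, -1.087]
contact_force: [0.3, 1.0, -0.9]
opening: 0.0247
```

```bash
python3 -c "
from go import *
plan([.5474,-.3409,.16],8.28)"
```

```text
t 34.8 at [ 0.5417 -0.3378  0.2648] jaw 8.21 op 0.0247 need [ 0.0057 -0.0031 -0.1048] rot [ 0.94 -0.08 -0.7 ] rows 2
dp [[0.0026, 0.0523, 0.0035], [0.0022, 0.0523, 0.003]]
dr [0.47, -0.04, -0.35]
```

Emit:
{"fn": "servo_tool", "kwargs": {"delta_pos": [[0.003,0.04,0.005],[0.001,0.04,0.001],[0,0.01,0],[0,0,0]], "dr": [[0.9,0,-0.7],[0,0,0],[0,0,0],[0,0,0]], "grip": [0.2,0.2,0.2,0.2]}}

```text
t: 35.3
tool_pos: [0.5483, -0.337, 0.1738]
tool_rot: [-1.275, 1.098, -1.101]
contact_force: [-1.2, -0.1, -1.0]
opening: 0.0245
```

```bash
python3 -c "
from go import *
plan([.5474,-.3409,.12],8.28)
snap('wrist','w16.png')"
```

```text
t 35.3 at [ 0.5483 -0.337   0.1738] jaw 8.47 op 0.0245 need [-0.0009 -0.0039 -0.0538] rot [-0.07  0.19  0.06] rows 1
dp [[0.0036, 0.0539, -0.0015]]
dr [-0.07, 0.19, 0.06]
```

View pics/w16.png

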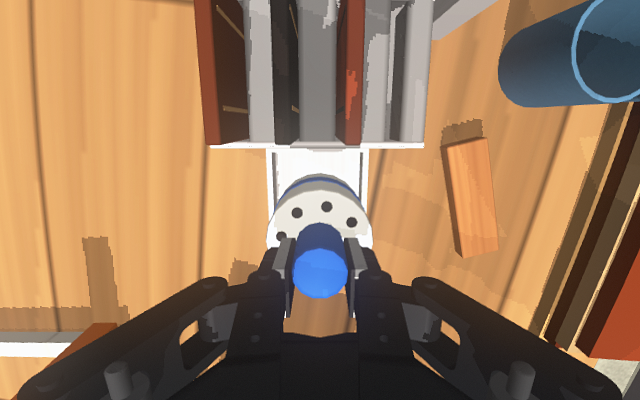

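Emit:
{"fn": "servo_tool", "kwargs": {"delta_pos": [[0.004,0.02,-0.0015],[0.0005,0.025,0],[0,0.02,0],[0,0,0]], "dr": [[-0.1,0.2,0],[0,0,0],[0,0,0],[0,0,0]], "grip": [0.2,0.2,0.2,0.2]}}

```text
t: 35.85
tool_pos: [0.5499, -0.3441, 0.1107]
tool_rot: [-1.275, 1.095, -1.11]
contact_force: [-0.4, 0.2, -1.6]
opening: 0.0245
```

```bash
python3 -c "
from go import *
plan([.5474,-.3409,.084],8.28)"
```

```text
t 35.85 at [ 0.5499 -0.3441  0.1107] jaw 8.26 op 0.0245 need [-0.0025  0.0032 -0.0267] rot [-0.29 -0.02  0.43] rows 1
dp [[-0.0037, 0.0267, -0.0021]]
dr [-0.29, -0.02, 0.43]
```

Emit:
{"fn": "servo_tool", "kwargs": {"delta_pos": [[-0.003,0.008,-0.002],[0,0.008,0],[0,0.007,0],[0,0.002,0],[0,0,0]], "dr": [[-0.3,0,0.4],[0,0,0],[0,0,0],[0,0,0],[0,0,0]], "grip": [0.2,0.2,0.2,0.2,0.2]}}

```text
t: 36.48
tool_pos: [0.5486, -0.3423, 0.0864]
tool_rot: [-1.274, 1.099, -1.105]
contact_force: [-0.4, -0.1, -1.9]
opening: 0.0248
```

```bash
python3 -c "
from go import *
plan([.5474,-.3409,.084],8.28);print(ctrl.get_obs()['contact_force'])"
```

```text
t 36.48 at [ 0.5486 -0.3423  0.0864] jaw 8.26 op 0.0248 need [-0.0012  0.0014 -0.0024] rot [-0.12 -0.02  0.17] rows 1
dp [[-0.0016, 0.0024, -0.001]]
dr [-0.12, -0.02, 0.17]
[-0.44532644 -0.13874264 -1.89181836]
```

Emit:
{"fn": "servo_tool", "kwargs": {"delta_pos": [[-0.001,0.003,-0.001],[0,0.001,0],[0,0,0]], "dr": [[0,0,0],[0,0,0],[0,0,0]], "grip": [0.2,0.2,0.2]}}

```text
t: 36.85
tool_pos: [0.548, -0.3421, 0.084]
tool_rot: [-1.274, 1.098, -1.107]
contact_force: [-0.2, 0.0, -0.7]
opening: 0.0244
```

Emit:
{"fn": "servo_tool", "kwargs": {"delta_pos": [[0,0,0],[0,0,0],[0,0,0],[0,-0.02,0],[0,-0.04,0]], "dr": [[0,0,0],[0,0,0],[0,0,0],[0,0,0],[0,0,0]], "grip": [0.5,0.5,0.5,0.5,0.5]}}

```text
t: 37.48
tool_pos: [0.546, -0.3403, 0.1422]
tool_rot: [-1.274, 1.104, -1.101]
contact_force: [0.2, -0.6, 1.3]
opening: 0.0426
```

Emit:
{"fn": "servo_tool", "kwargs": {"delta_pos": [[0,-0.05,0],[0,-0.05,0],[-0.03,-0.02,0],[-0.04,0,0],[0,0,0]], "dr": [[0,0,0],[0,0,0],[0,0,0],[0,0,0],[0,0,0]], "grip": [0.5,0.5,0.5,0.35,0.35]}}

```text
t: 38.1
tool_pos: [0.5382, -0.2714, 0.2808]
tool_rot: [-1.272, 1.088, -1.118]
contact_force: [-0.3, -1.0, 0.2]
opening: 0.0297
```

```bash
python3 -c "
from go import *
arcplan(1.1,1)
snap('wrist','w17.png')
snap('scene','s17.png',(150,120,310,270),4.5)
snap('top','t17.png',(280,160,460,280),4)"
```

```text
t 38.1 p [ 0.5382 -0.2714  0.2808] a -0.672 rad 0.1266890193630588 jaw 8.203968694861937 F [-0.3 -1.   0.2] op 0.029683712795438907
[-0.2337  0.1162  0.0193] dr -27.05
```

View pics/w17.png

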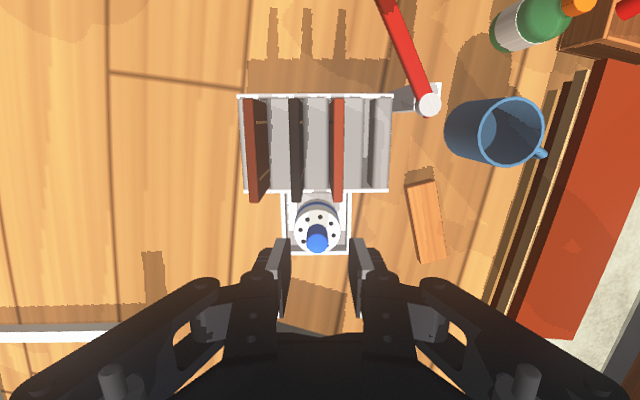

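View pics/s17.png

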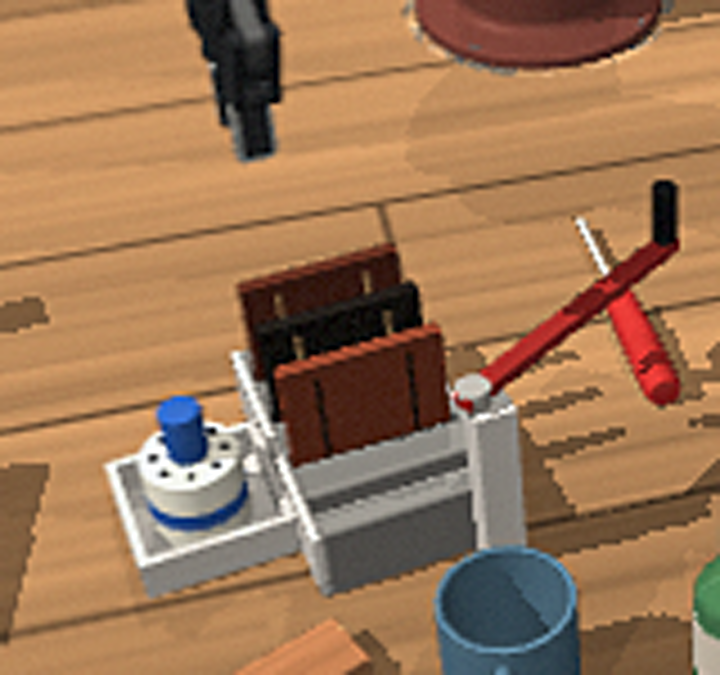

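View pics/t17.png

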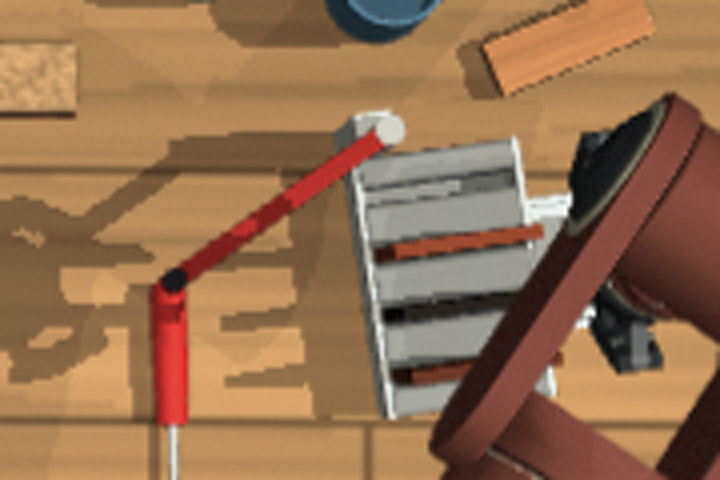

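```bash
python3 -c "
from go import *
W=cam('wrist'); im=cv2.imread('pics/w17.png')
Mi=np.linalg.inv(CAS)
print('can',tf(Mi,onz(W,[[317,241]],.097))[0], tf(Mi,onz(W,[[317.5,229]],.061))[0])
def poly(P,c):
    q=((proj(W,tf(CAS,P))+.5-[220,70])*4-.5).round().astype(int); cv2.polylines(z,[q],True,c,1)
z=cv2.resize(im[70:260,220:400],None,fx=4,fy=4,interpolation=cv2.INTER_CUBIC)
for sx in(-.063,-.021,.021): poly([(sx-.005,-.05,.122),(sx+.005,-.05,.122),(sx+.005,.05,.122),(sx-.005,.05,.122)],(0,255,0))
poly([(-.09,-.059,.052),(.09,-.059,.052),(.09,.059,.052),(-.09,.059,.052)],(255,255,0))
poly([(-.042,-.149,.028),(.042,-.149,.028),(.042,-.065,.028),(-.042,-.065,.028)],(255,0,255))
cv2.imwrite('pics/ov17.png',z[:600])"
```

```text
can [-0.00052685 -0.10461482  0.097     ] [ 0.00027077 -0.10394042  0.061     ]
```

View pics/ov17.png

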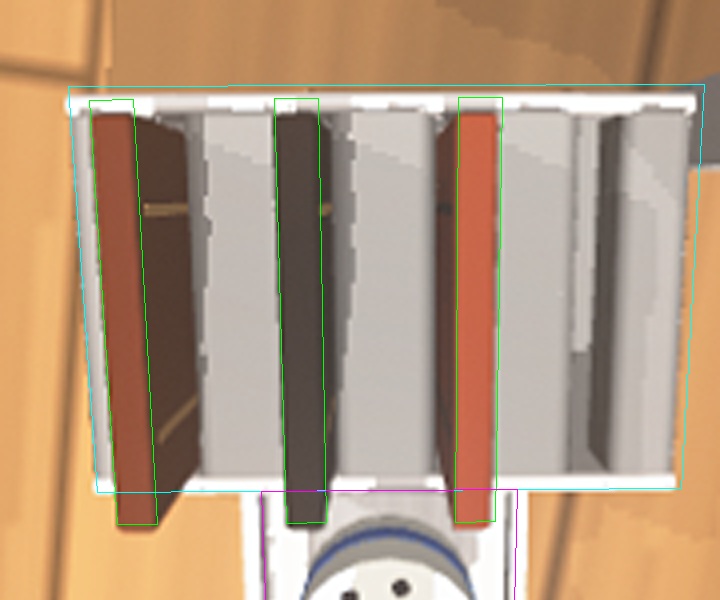

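```bash
python3 -c "
from go import *
print(arc(1.1),arc(1.08))
P,a=arc(1.1); plan([P[0],P[1],.25],a)"
```

```text
(array([ 0.52563141, -0.03858234,  0.162     ]), 35.25464253560944) (array([ 0.52284234, -0.04059586,  0.162     ]), 36.400558125871086)
t 38.25 at [ 0.5381 -0.2736  0.2793] jaw 8.06 op 0.0299 need [-0.0124  0.235  -0.0293] rot [ -0.46 -27.2    0.8 ] rows 4
dp [[-0.0587, 0.0067, 0.0051], [-0.0577, 0.0069, 0.012], [-0.0558, 0.007, 0.0188], [-0.0532, 0.0072, 0.0252]]
dr [-0.12, -6.8, 0.2]
```

Emit:
{"fn": "servo_tool", "kwargs": {"delta_pos": [[-0.058,0.004,0.005],[-0.058,0.004,0.012],[-0.056,0.004,0.019],[-0.042,0.006,0.02],[0,0,0]], "dr": [[-0.1,-6.8,0.2],[-0.1,-6.8,0.2],[-0.1,-6.8,0.2],[-0.1,-6,0.2],[0,0,0]], "grip": [0.35,0.35,0.35,0.35,0.35]}}

```text
t: 38.88
tool_pos: [0.5257, -0.0502, 0.2573]
tool_rot: [-1.438, 0.753, -0.748]
contact_force: [0.1, -0.5, 0.2]
opening: 0.0298
```

```bash
python3 -c "
from go import *
P,a=arc(1.09); plan([P[0],P[1],.21],a)"
```

```text
t 38.88 at [ 0.5257 -0.0502  0.2573] jaw 34.84 op 0.0298 need [-0.0015  0.0106 -0.0473] rot [ 0.1  -0.99 -0.15] rows 1
dp [[-0.0094, 0.0473, 0.0049]]
dr [0.1, -0.99, -0.15]
```

Emit:
{"fn": "servo_tool", "kwargs": {"delta_pos": [[-0.009,0.015,0.005],[0,0.015,0],[0,0,0]], "dr": [[0,-0.8,0],[0,0,0],[0,0,0]], "grip": [0.35,0.35,0.35]}}

```text
t: 39.25
tool_pos: [0.5246, -0.0421, 0.2239]
tool_rot: [-1.442, 0.747, -0.739]
contact_force: [-0.1, 1.0, -0.5]
opening: 0.0297
```

```bash
python3 -c "
from go import *
P,a=arc(1.09); plan(P,a); snap('wrist','w18.png')"
```

```text
t 39.25 at [ 0.5246 -0.0421  0.2239] jaw 35.42 op 0.0297 need [-0.0003  0.0025 -0.0619] rot [ 0.23 -0.41 -0.22] rows 2
dp [[-0.001, 0.031, 0.0007], [-0.0011, 0.031, 0.0007]]
dr [0.11, -0.21, -0.11]
```

View pics/w18.png

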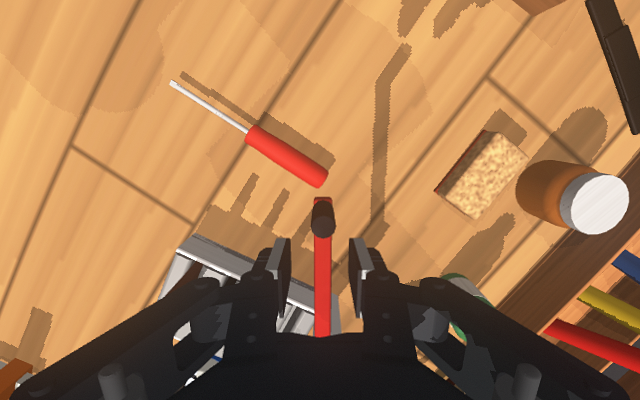

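Emit:
{"fn": "servo_tool", "kwargs": {"delta_pos": [[-0.001,0.03,0.001],[-0.001,0.028,0.001],[0,0,0]], "dr": [[0.1,0,0],[0,0,0],[0,0,0]], "grip": [0.35,0.35,0.26]}}

```text
t: 39.67
tool_pos: [0.5267, -0.0416, 0.1674]
tool_rot: [-1.438, 0.745, -0.746]
contact_force: [-0.8, -0.8, -0.9]
opening: 0.0223
```

```bash
sed -i 's/jj=j0+(j-j0)\*k\/n/jj=j/; s/round(-(j-j0)\/n,2)/round(math.degrees(a1-a0)\/n,2)/' go.py; python3 -c "
from go import *
arcplan(-.02,10); plan(arc(1.09)[0],arc(1.09)[1]); snap('wrist','w19.png')"
```

```text
t 39.675 p [ 0.5267 -0.0416  0.1674] a 1.095 rad 0.16886628559452027 jaw 35.20833398592184 F [-0.8 -0.8 -0.9] op 0.02226849521262955
[-0.002   0.0053 -0.0192] dr -6.39
[ 0.0011  0.     -0.0191] dr -6.39
[ 0.0011  0.     -0.0191] dr -6.39
[ 0.0011  0.     -0.0191] dr -6.39
[ 0.0011  0.     -0.0191] dr -6.39
[ 0.0011  0.     -0.0191] dr -6.39
[ 0.0011  0.     -0.0191] dr -6.39
[ 0.0011  0.     -0.0191] dr -6.39
[ 0.0011  0.     -0.0191] dr -6.39
[ 0.0011  0.     -0.0191] dr -6.39
t 39.67 at [ 0.5267 -0.0416  0.1674] jaw 35.21 op 0.0223 need [-0.0025  0.0021 -0.0054] rot [-0.05 -0.62  0.01] rows 1
dp [[-0.0031, 0.0053, -0.0009]]
dr [-0.05, -0.62, 0.01]
```

View pics/w19.png

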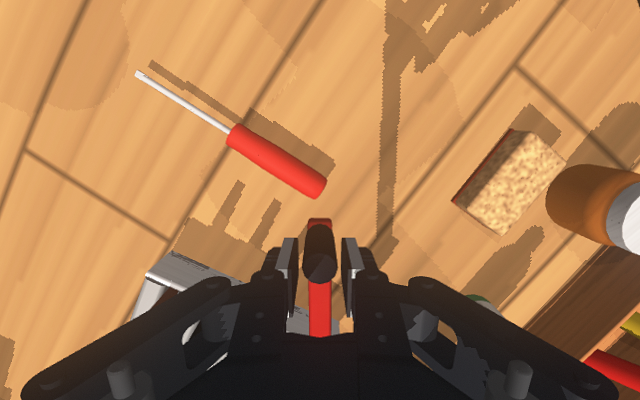

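Emit:
{"fn": "servo_tool", "kwargs": {"delta_pos": [[-0.002,0.004,-0.019],[0.0005,0,-0.019],[0.0005,0,-0.019],[0,0,0]], "dr": [[0,-6.4,0],[0,-6.4,0],[0,-6.4,0],[0,0,0]], "grip": [0.26,0.26,0.26,0.26]}}

```text
t: 40.22
tool_pos: [0.4886, -0.0815, 0.1732]
tool_rot: [-1.515, 0.467, -0.493]
contact_force: [1.2, 0.2, 1.0]
opening: 0.0221
```

```bash
python3 -c "
from go import *
arcplan(-.02,6)"
```

```text
t 40.225 p [ 0.4886 -0.0815  0.1732] a 0.766 rad 0.16760354745591768 jaw 54.88325795614996 F [1.2 0.2 1. ] op 0.02207660830892534
[-0.0033  0.011  -0.0225] dr -7.5
[ 0.0015  0.     -0.0225] dr -7.5
[ 0.0015  0.     -0.0225] dr -7.5
[ 0.0015  0.     -0.0225] dr -7.5
[ 0.0015  0.     -0.0225] dr -7.5
[ 0.0015  0.     -0.0225] dr -7.5
```

Emit:
{"fn": "servo_tool", "kwargs": {"delta_pos": [[-0.004,0.011,-0.022],[0,0.002,-0.022],[0.0,0.002,-0.022],[0,0,0]], "dr": [[0,-7.5,0],[0,-7.5,0],[0,-7.5,0],[0,0,0]], "grip": [0.26,0.26,0.26,0.26]}}

```text
t: 40.72
tool_pos: [0.4595, -0.1387, 0.1641]
tool_rot: [-1.566, 0.148, -0.192]
contact_force: [-0.4, -0.3, 0.0]
opening: 0.0223
```

```bash
python3 -c "
from go import *
arcplan(-.02,4);plan(arc(-.02)[0],97)"
```

```text
t 40.725 p [ 0.4595 -0.1387  0.1641] a 0.384 rad 0.17023637479210788 jaw 77.60410990548432 F [-0.4 -0.3  0. ] op 0.022268015371670412
[-0.0013  0.002  -0.0173] dr -5.78
[ 0.0009  0.     -0.0173] dr -5.78
[ 0.0009  0.     -0.0173] dr -5.78
[ 0.0009  0.     -0.0173] dr -5.78
t 40.73 at [ 0.4595 -0.1387  0.1641] jaw 77.6 op 0.0223 need [-0.0043 -0.0685 -0.0021] rot [  0.22 -19.4    1.63] rows 2
dp [[0.0052, 0.0012, -0.0339], [-0.0005, 0.0011, -0.0343]]
dr [0.11, -9.7, 0.81]
```

Emit:
{"fn": "servo_tool", "kwargs": {"delta_pos": [[-0.001,0.003,-0.0175],[0.0005,0.002,-0.0175],[0.0005,0.001,-0.015],[0,0,0]], "dr": [[0,-5.5,0.6],[0,-5.5,0.5],[0,-4.5,0.4],[0,0,0]], "grip": [0.26,0.26,0.26,0.26]}}

```text
t: 41.22
tool_pos: [0.4574, -0.1868, 0.162]
tool_rot: [-1.573, -0.046, 0.034]
contact_force: [-0.3, 0.1, 0.3]
opening: 0.0224
```

```bash
python3 -c "
from go import *
arcplan(-.02,1)"
```

```text
t 41.225 p [ 0.4574 -0.1868  0.162 ] a 0.098 rad 0.1676491243996521 jaw 92.94432217114938 F [-0.3  0.1  0.3] op 0.022351988772456966
[-0.0033  0.0001 -0.0203] dr -6.78
```

Emit:
{"fn": "servo_tool", "kwargs": {"delta_pos": [[-0.002,0,-0.01],[-0.001,0,-0.009],[0,0,0],[0,0,0]], "dr": [[0,-2,0],[0,-1,0],[0,0,0],[0,0,0]], "grip": [0.26,0.26,0.26,0.26]}}

```text
t: 41.72
tool_pos: [0.4576, -0.2038, 0.1634]
tool_rot: [-1.571, -0.086, 0.07]
contact_force: [0.1, 0.8, 0.0]
opening: 0.0223
```

```bash
python3 -c "
from go import *
arcplan(-.02,1); print(ctrl.get_obs()['contact_force']); snap('wrist','w20.png')"
```

```text
t 41.725 p [ 0.4576 -0.2038  0.1634] a -0.002 rad 0.1690786813364686 jaw 95.68035655058591 F [0.1 0.8 0. ] op 0.022318995464444113
[-0.0028  0.0014 -0.0032] dr -1.02
[0.11145615 0.78562578 0.04941532]
```

View pics/w20.png

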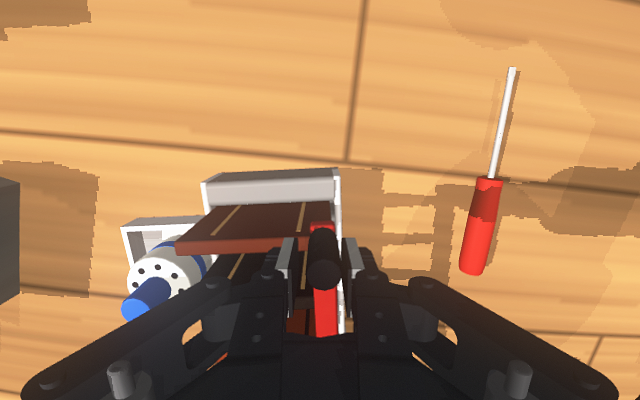

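Emit:
{"fn": "servo_tool", "kwargs": {"delta_pos": [[-0.001,0,-0.004],[0,0,0]], "dr": [[0,0,0],[0,0,0]], "grip": [0.26,0.26]}}

```text
t: 42.02
tool_pos: [0.4573, -0.206, 0.1633]
tool_rot: [-1.567, -0.087, 0.069]
contact_force: [0.1, 0.3, 0.3]
opening: 0.0224
```

Emit:
{"fn": "servo_tool", "kwargs": {"delta_pos": [[0,0,-0.002],[0,0,0]], "dr": [[0,0,0],[0,0,0]], "grip": [0.26,0.26]}}

```text
t: 42.28
tool_pos: [0.4573, -0.206, 0.1632]
tool_rot: [-1.561, -0.086, 0.069]
contact_force: [-0.7, 1.2, 1.5]
opening: 0.0226
```

```bash
python3 -c "
from go import *
arcplan(-.02,1); snap('wrist','w21.png',(240,190,400,340),4)"
```

```text
t 42.275 p [ 0.4573 -0.206   0.1632] a -0.015 rad 0.16977842349183772 jaw 95.67374622777616 F [-0.7  1.2  1.5] op 0.022559584802247713
[-0.0022  0.0012 -0.001 ] dr -0.28
```

View pics/w21.png

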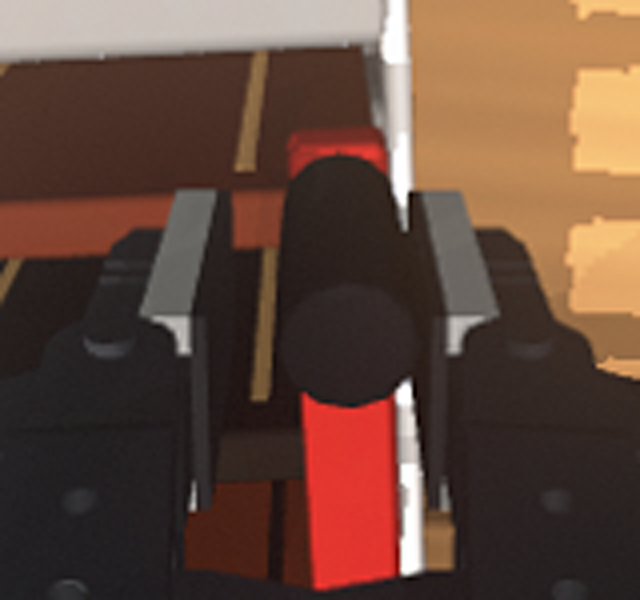

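Emit:
{"fn": "servo_tool", "kwargs": {"delta_pos": [[0,0,0.002],[0,0,0],[0,-0.04,0],[0,-0.05,0],[0,0,0]], "dr": [[0,0,0],[0,0,0],[0,0,0],[0,0,0],[0,0,0]], "grip": [0.3,0.35,0.35,0.35,0.35]}}

```text
t: 42.95
tool_pos: [0.4555, -0.2062, 0.2548]
tool_rot: [-1.565, -0.084, 0.07]
contact_force: [0.1, -0.2, -0.2]
opening: 0.03
```

Emit:
{"fn": "servo_tool", "kwargs": {"delta_pos": [[0,-0.02,0.05],[0,-0.01,0.06],[0,0,0.06],[0,0,0.05],[0,0,0]], "dr": [[0,0,0],[0,0,0],[0,0,0],[0,0,0],[0,0,0]], "grip": [0.35,0.35,0.35,0.35,0.35]}}

```text
t: 43.58
tool_pos: [0.4326, 0.017, 0.2831]
tool_rot: [-1.565, -0.079, 0.068]
contact_force: [0.5, -0.6, -0.1]
opening: 0.03
```

```bash
python3 -c "
from go import *
print(state()[1])
snap('top','t22.png',(330,175,460,275),6)
snap('scene','s22.png',(150,120,310,270),4.5)"
```

```text
[0.43259053 0.01704622 0.28305982]
```

View pics/t22.png

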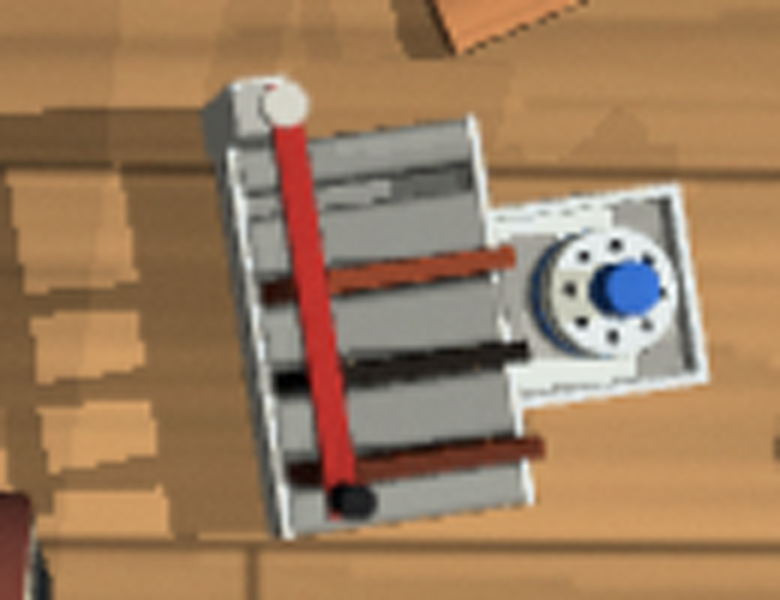

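View pics/s22.png

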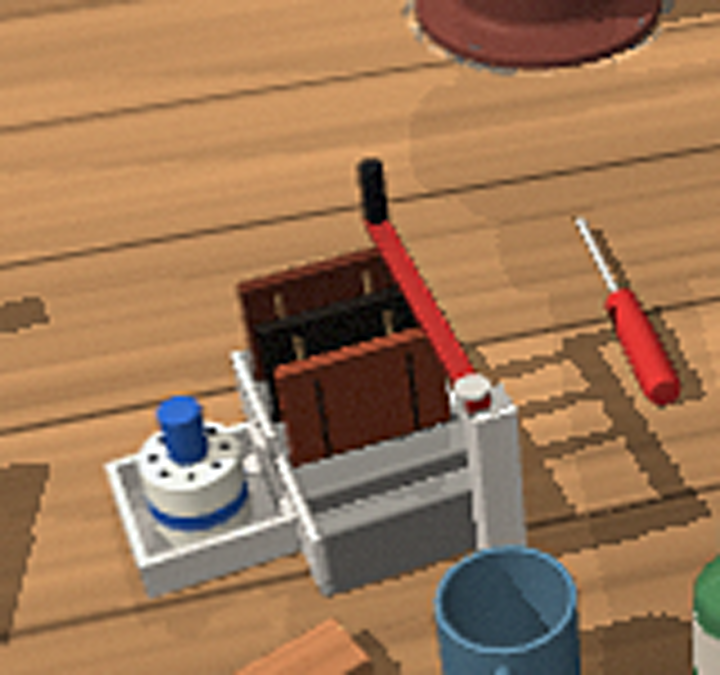

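```bash
python3 -c "
from go import *
T=cam('top'); Mi=np.linalg.inv(CAS)
c=lambda U,V:np.array([(U+.5)/6-.5+330,(V+.5)/6-.5+175])
print('can',tf(Mi,onz(T,[c(632,289)],.097)))
q=tf(Mi,onz(T,[c(353,500)],.179))[0]; print('pin',q,math.atan2(q[1]-.042,.1-q[0]))
print(ctrl.finish_job())"
```

```text
can [[-0.00089247 -0.10429014  0.097     ]]
pin [-0.07229739  0.04574751  0.179     ] 0.0217467938625398
the job is handed in; nothing more can be done
None
```

I swung the keeper bar open to its stop and moved all three blanks (mahogany, ebony, rosewood) from the rack into cassette slots 3, 2 and 1. I then stood the canister in the tray, swung the bar shut to its stop, and handed the job in at about 44 s. No verdict came back. The canister had been knocked about 5 cm partway through, so I measured its position again before gripping it.

Last checks:
- **Blanks:** They stand upright and fully down, about 1 mm off the slots' middle. I judged their height from where the gripper released them and from the pictures; nothing measured it directly.
- **Canister:** It sits about 3 mm from my estimate of the tray's centre.
- **Keeper:** About 0.02 rad from the top picture, against the 0.08 rad limit.
- **Arm and other objects:** The arm ended clear of everything. The pictures showed no bystander moved, but I did not measure them at the end.
- **Disagreements:** The camera fits of the cassette's position differed by 1–2 mm. I used the closest wrist view, and the blanks went in with only small side forces (about 2 N at most).

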